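# Load the desiccator and lock its bayonet lid

## Task

Put the petri dish of blue crystals upright on the white plate inside the glass desiccator jar. Then take the lid that leans against the test-tube rack, set it on the jar, turn it until its two lugs drop into the notches of the collar, push it down against the sprung seal without forcing it and turn it clockwise as far as it goes, so that it springs up into its catch, level, and stays locked when you let go. Leave the beaker, the dropper bottle and the red stopper where they stand.

Things in the scene. Friction and masses are not known exactly. Their poses are not given: they have to be found in the camera images.
- jar: the desiccator jar, fixed: round glass body 160 mm across, moulded thumb pads at its +x and -x sides. Origin at the centre of its foot on the table, z up. On top an aluminium collar, 168 mm across, with two opposite notches in its inner lip. The collar was clamped on by hand: its notches lie near 132.5 and 312.5 degrees counter-clockwise of the jar's +x, but up to 20 degrees either way.
- jar_plate (a point): centre of the top of the white perforated porcelain plate in the jar, 149 mm across, 48 mm above the jar's foot; the dish goes on it. The way in is the mouth, 134 mm wide, 40 mm higher.
- jar_collar (a point): centre of the collar's top, 88 mm above the jar's foot; axes as the jar's (how the collar is turned is not measured: see or feel it). The lip inside it, 5 mm thick, top flush, leaves a mouth 134 mm wide. Each notch is 33 degrees wide, a lug of the lid 28. Two raised ribs outside on the collar, 132.5 and 47.5 degrees from a notch, show how the bar stands when locked.
- jar_seal (a point): centre of the top of the greased black rubber ring on the collar, 163 mm across, 8 mm above the collar's top; it stays level and sinks on a spring of 1.8 N/mm. Pushed to 0 to 2 mm above the collar's top (11 to 14 N on the ring, lid's weight included; at 0 the flange is on the hard collar) the lid can turn 42.5 degrees clockwise, its lugs under the lip and past a catch, to a stop.
- lid_handle (a point): centre of the bar handle on the loose lid (0.2 to 0.33 kg), which at first leans at about 40 degrees on the rack, bar side up. z: the lid's axis, out of its top; x: along the bar. Black plastic bar 66 mm long (x), 16 mm wide (y), its top 16 mm above this point; the lid's top beside the bar is 18 mm below this point.
- lid_flange (a point): centre of the underside of the lid's flange (164 mm across), 27 mm below the bar's centre, same axes. Below it a spigot, 129 mm across, 15.5 mm deep, with two lugs at its foot towards +y and -y, 146 mm over both, ends bevelled below. Height over the collar's top: 15.5 mm while the lugs ride on the lip, 6 to 7 when they have dropped in the notches and the lid rests on the ring, 4.5 when locked and let go.
- rack: the wooden test-tube rack, fixed, 59 x 233 x 88 mm (x, y, z); origin at the centre of its underside. The lid leans on its -x side, its foot on the table.
- dish_center (a point): the open glass petri dish with blue crystals, loose, 60 mm across, 14 mm high; this point is its centre, 7 mm above its underside, z up.
- beaker_center (a point): empty glass beaker, 76 mm across, 95 mm high, loose; this point is 47 mm above its foot.
- dropper_center (a point): brown dropper bottle with a rubber bulb, 33 mm across, 94 mm high, loose; this point is 47 mm above its foot.
- stopper_center (a point): red-brown rubber stopper, 27 mm across, 26 mm high, loose; this point is 13 mm above its foot.
Not all that is in view belongs to the job. Leave any turquoise look-alike of the jar alone.

How it is judged:
On the way, in this order (a step that is already met when the one before it is completed fails the run):
1. the petri dish stands upright on the plate inside the jar, let go (horizontal distance between dish_center and jar below 0.036 m and z of dish_center in the frame of jar between 0.05 and 0.06 m and angle between dish_center's own z axis and vertical below 0.12 rad and contact force between the fingers and dish below 0.05 N), for 0.2 s.
2. the lid's lugs have dropped into the notches of the collar (horizontal distance between lid_handle and jar below 0.005 m and z of lid_handle in the frame of jar below 0.1235 m and angle between lid_handle's own z axis and vertical below 0.06 rad), for 0.1 s.
At the end, for the whole second after the job is handed in: Dish upright on the plate inside the jar (within 36 mm of its axis). Lid level, centred within 5 mm and locked: sprung up into the catch with its lugs under the lip, so that the flange stays 3.7 to 5.4 mm above the collar's top (bar centre 118.7 to 120.4 mm above the jar's foot) (horizontal distance between dish_center and jar below 0.036 m and z of dish_center in the frame of jar between 0.05 and 0.06 m and angle between dish_center's own z axis and vertical below 0.12 rad and horizontal distance between lid_handle and jar below 0.005 m and z of lid_handle in the frame of jar between 0.1187 and 0.1204 m and angle between lid_handle's own z axis and vertical below 0.04 rad); the robot touches nothing.
It fails at once if the dish is tipped by more than 40 degrees (angle between dish_center's own z axis and vertical above 0.7 rad).
It fails at once if the lid is forced: more than 60 N on the collar (contact force between anything else and collar above 60 N).
It fails at once if the beaker is moved by more than 2 cm (distance of beaker_center from where it was at the start of the episode above 0.02 m).
It fails at once if the dropper is moved by more than 2 cm (distance of dropper_center from where it was at the start of the episode above 0.02 m).
It fails at once if the stopper is moved by more than 2 cm (distance of stopper_center from where it was at the start of the episode above 0.02 m).
It also fails if it takes over 70 s, if anything falls off the work surface, if the arm or the gripper's body presses on something with over 40 N, if the wrist force passes 120 N, or if a joint passes its speed limit or range.

## Robot

A 7-joint arm with a two-finger parallel gripper is mounted at the origin on a cart in front of the work surface, level with it; the furniture and walls round the work are solid. World frame = base frame: x ahead of the robot, y to its left, z up, the work surface at z = 0. Lengths are in m, angles in rad, forces in N, time in s.
With the tool pointing down it reaches from about 0.425 to 0.875 m from the base axis. Payload 4.7 kg.
Tool frame: the origin (TCP) lies between the finger pads; the fingertips stand 8 mm ahead of it and the grasp point (between the pads) lies 11 mm behind it; x points along the fingers, z is the direction in which the jaws open and shut, and the axes are right-handed (so a half turn about x gives the same grasp; the last joint's range is limited). The gripper opens to 85 mm and grips with 20 to 120 N. Pads are 22 mm wide; open, the fingers measure 114 mm over their backs; the gripper's body (76 mm by 85 mm) begins 54 mm behind the grasp point. The pads swing forward as they close: fully open they stand 13 mm farther back than shut.
Start: joints at [-1.163, 0.321, -0.07, 1.45, 0.023, 1.371, -0.057], TCP at [0.249, 0.6, 0.239] pointing down, gripper open.
Joint ranges: [-2.86, 2.86], [-0.3, 2.09], [-1.38, 1.24], [0.06, 2.45], [-1.56, 4.7], [0.09, 2.05], [-2.69, 2.69]. Speed limits (rad/s): [2.57, 2.57, 3.14, 3.14, 3.14, 3.14, 3.14].

## Interface

Orientations are given as a unit quaternion [x, y, z, w].
In Python, from bench import get_obs, capture, sign_off gives the robot as it stands. The module is installed in compiled form; this text tells all that it offers.
- The arm moves only by the tool send_rows, never from a script. Its argument "motion" is a list of rows, each a list of 7 numbers: the turn, a rotation vector about the tool's x, y, z in degrees, then the shift along the tool's x, y, z in m, then the closure, from -1 (fully open) to 1 (shut). A call has 1 to 8 rows; each row is the pose to reach, as a shift and turn from the pose commanded when the call began, along the tool's axes at that moment; what a row does not reach only later rows make up. A row lasts 1/12 s, in which the tool goes at most 41.7 mm and 7.16 degrees, less where a joint would pass 70% of its speed; a pose out of reach is approached as far as the arm can. A call with a gripper value outside its range is refused whole. The fingers move at their own pace and stop on an object; "grip_force" is the grip in N (left out, the last holds). Time passes only in rows, so rows that repeat a pose let the fingers close. It gives the time, the measured TCP pose, the force and the opening at its end, in the units of the state.
- get_obs(): the state, without advancing time (a new reading comes with each control period).
- capture(name): name is "side" or "top"; returns a dict with "image" (420x560x3 uint8, red, green, blue), "K" (3x3 intrinsics, pixels), "xyz" and "orientation" of the camera in the world. Camera axes: x right, y down, z forward; pixel columns grow to the right and rows downward; lengths in m; the calibration is good to about 2 mm. A picture is of the moment at which its call begins. There is no depth.
- sign_off(): hands the job in, once; it reports no verdict.
The state is a dict: "clock": time; "joints": joint angles; "joint_velocities": joint speeds; "tau": joint torques, N m; "position": TCP position; "ee_rot": TCP orientation; "force": force on the tool from outside, world axes, zero at the start; "ft_torque": the same for the moment, N m; "grip_width": finger opening in m.
Only numpy, scipy, OpenCV 4.12 (cv2) and the standard library are available. Lean on these libraries where they do the work, as an engineer would, in place of code of your own. Each camera call takes 0.05 s, during which the arm holds its last target.

## Working session

There is one attempt and no reset: what is moved stays moved. The work goes in short steps, Python scripts to look and compute and a tool call to move; the robot and the scene stay as the last step left them, time stands still between calls to the robot, and variables do not carry over. Pictures are saved under pics/ and viewed, and the job is handed in when it is done.

Besides the shell and the picture viewer there is one more tool, called after "Call:" by a JSON object that holds its "method" and its "body". send_rows: Moves the arm, as the interface text tells. Its arguments: {"type":"object","properties":{"motion":{"type":"array","items":{"type":"array","items":{"type":"number"}}},"grip_force":{"type":"number"}},"required":["motion"]}

```bash
ls; mkdir -p pics; python3 - <<'E'
from bench import *
import cv2,json
o=get_obs()
print({k:o[k] for k in o})
for n in("side","top"):
    c=capture(n); cv2.imwrite(f"pics/{n}0.png",c["image"][:,:,::-1]); print(n,c["K"],c["xyz"],c["orientation"])
E
```

```text
pics
{'clock': 0.0, 'joints': array([-1.16291923,  0.32183226, -0.07009622,  1.45170795,  0.02257921,
        1.37078112, -0.05687344]), 'joint_velocities': array([-6.13140012e-06,  9.57581535e-04, -1.68321136e-03, -1.29359215e-03,
       -9.41863447e-05, -1.76054043e-04,  3.23394176e-04]), 'tau': array([ 1.23595582e-03, -4.93579924e+01, -3.81570105e-01, -3.14331329e+01,
        1.28229288e-02,  1.15366088e-02, -4.57842771e-05]), 'position': array([0.24921869, 0.59974793, 0.23820101]), 'ee_rot': array([-0.39295226,  0.58869231,  0.39214641,  0.5875807 ]), 'force': array([ 0.31205527, -0.58389641,  0.06429534]), 'ft_torque': array([ 0.04257705,  0.02137888, -0.00065947]), 'grip_width': 0.08536052109764229}
side [[379.80727036   0.         278.93417077]
 [  0.         379.80727036 208.33622335]
 [  0.           0.           1.        ]] [0.61692189 0.80257167 0.56655446] [ 0.02340769  0.88208262 -0.47029839 -0.01420374]
top [[539.44949102   0.         275.97432491]
 [  0.         539.44949102 208.3282408 ]
 [  0.           0.           1.        ]] [0.45857327 0.08383496 1.48314667] [ 0.71605729 -0.69592391  0.03515615 -0.04142368]
```

View pics/side0.png

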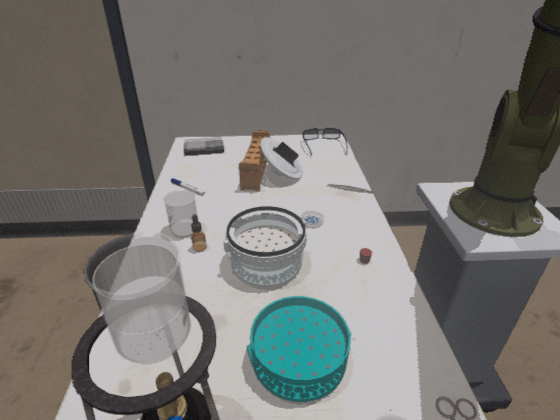

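View pics/top0.png

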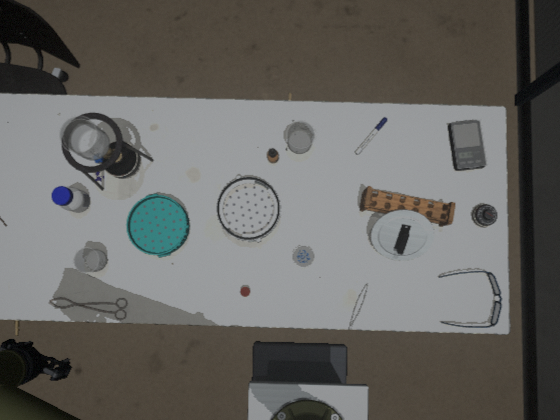

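```bash
cat > h.py <<'E'
import numpy as np,cv2
from scipy.spatial.transform import Rotation as R
from scipy.optimize import least_squares
CAM={'side':dict(K=np.array([[379.80727036,0,278.93417077],[0,379.80727036,208.33622335],[0,0,1]]),p=np.array([0.61692189,0.80257167,0.56655446]),R=R.from_quat([0.02340769,0.88208262,-0.47029839,-0.01420374]).as_matrix()),
'top':dict(K=np.array([[539.44949102,0,275.97432491],[0,539.44949102,208.3282408],[0,0,1]]),p=np.array([0.45857327,0.08383496,1.48314667]),R=R.from_quat([0.71605729,-0.69592391,0.03515615,-0.04142368]).as_matrix())}
def proj(c,P):
    c=CAM[c];q=(np.atleast_2d(P)-c['p'])@c['R'];u=q@c['K'].T;return u[:,:2]/u[:,2:]
def ray(c,uv):
    c=CAM[c];d=c['R']@np.linalg.solve(c['K'],[uv[0],uv[1],1.]);return c['p'],d/np.linalg.norm(d)
def atz(c,uv,z):
    p,d=ray(c,uv);return p+d*(z-p[2])/d[2]
def tri(a,b):
    p,d=ray('side',a);q,e=ray('top',b)
    s=np.linalg.lstsq(np.c_[d,-e],q-p,rcond=None)[0];A=p+s[0]*d;B=q+s[1]*e;return (A+B)/2,np.linalg.norm(A-B)
def zoom(img,x0,y0,x1,y1,name,W=790,H=590):
    c=img[y0:y1,x0:x1];k=min(W/c.shape[1],H/c.shape[0]);cv2.imwrite(name,cv2.resize(c,None,fx=k,fy=k,interpolation=cv2.INTER_CUBIC));print(name,k)
E
python3 - <<'E'
from h import *
t=cv2.imread('pics/top0.png');s=cv2.imread('pics/side0.png')
zoom(t,195,165,335,270,'pics/t1.png');zoom(t,340,170,460,260,'pics/t2.png');zoom(s,200,120,380,290,'pics/s1.png')
print(CAM['side']['R'],CAM['top']['R'])
for n,uv,z in [('jar',(248.5,208),.088),('teal',(158,225),.088),('dish',(303,256),.014),('rack',(407,206),.088),('lid',(403,240),.08),('beaker',(299,138),.09),('drop',(273,156),.09),('stop',(245,291),.026)]: print(n,atz('top',uv,z).round(3))
E
```

```text
pics/t1.png 5.619047619047619
pics/t2.png 6.555555555555555
pics/s1.png 3.4705882352941178
[[-0.99850067  0.02793504 -0.04707494]
 [ 0.05465503  0.556543   -0.82901913]
 [ 0.00304055 -0.83034903 -0.55723535]] [[ 0.02890792 -0.99373018  0.10800309]
 [-0.99955537 -0.02794799  0.01039145]
 [-0.00730782 -0.10825547 -0.99409625]]
jar [0.609 0.17  0.088]
teal [0.558 0.403 0.088]
dish [0.49  0.022 0.014]
rack [ 0.626 -0.242  0.088]
lid [ 0.538 -0.233  0.08 ]
beaker [0.798 0.043 0.09 ]
drop [0.748 0.11  0.09 ]
stop [0.392 0.175 0.026]
```

View pics/t1.png

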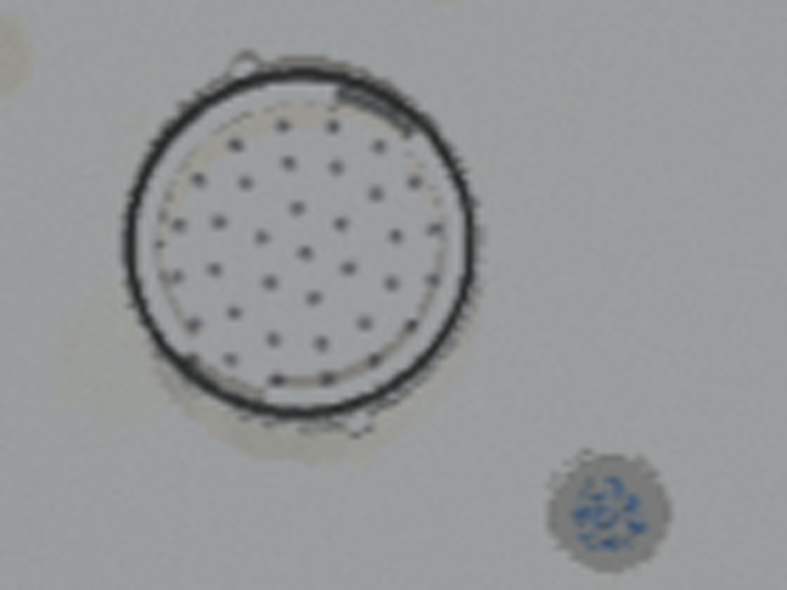

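View pics/t2.png

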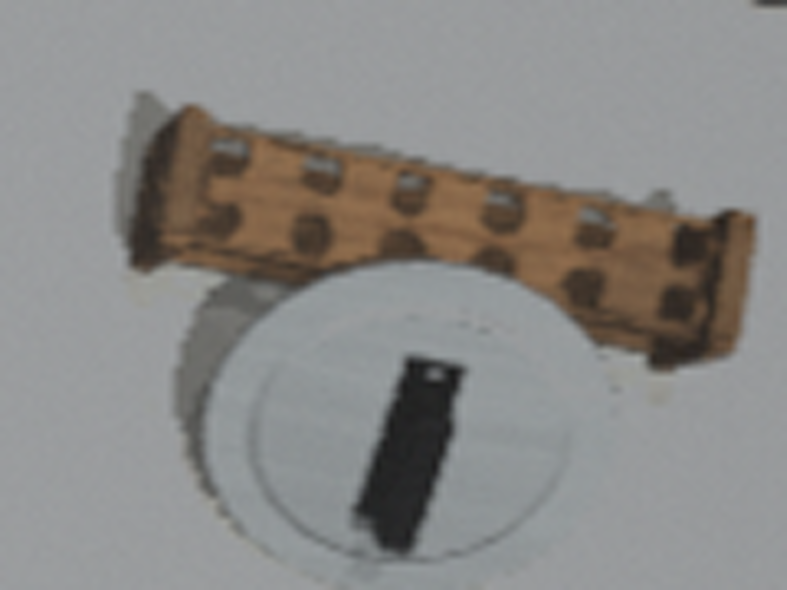

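View pics/s1.png

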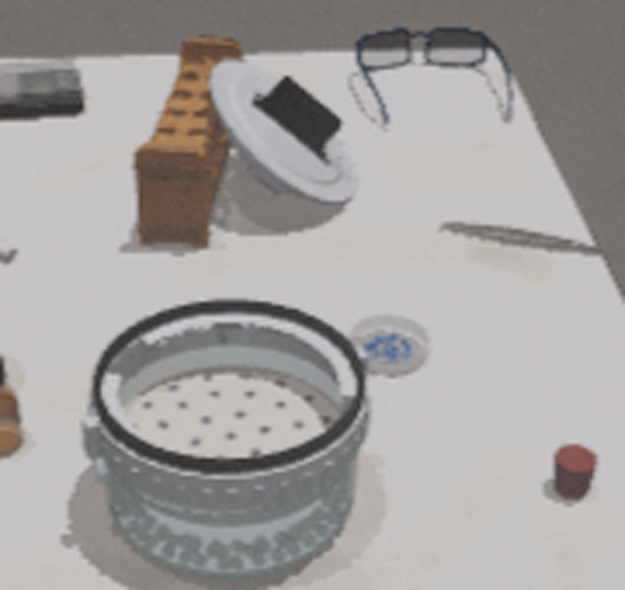

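```bash
cat > m.py <<'E'
from h import *
t=cv2.imread('pics/top0.png');s=cv2.imread('pics/side0.png')
def blob(img,box,f):
    x0,y0,x1,y1=box;m=np.zeros(img.shape[:2],np.uint8);m[y0:y1,x0:x1]=f(img[y0:y1,x0:x1].astype(int)).astype(np.uint8)*255;return m
dark=lambda a:(a.max(2)<85)
mt=blob(t,(212,172,285,243),dark);ms=blob(s,(222,205,310,262),dark)
pt=np.argwhere(mt)[:,::-1];ps=np.argwhere(ms)[:,::-1]
print(len(pt),len(ps))
# fit ring mean radius ~?
a=np.linspace(0,2*np.pi,720)
def ring(p,r):return np.c_[p[0]+r*np.cos(a),p[1]+r*np.sin(a),np.full(720,p[2])]
from scipy.spatial import cKDTree
def res(p):
    out=[]
    for n,pp in(('top',pt),('side',ps)):
        out.append(cKDTree(proj(n,ring(p,p[3]))).query(pp)[0])
    return np.concatenate(out)
r=least_squares(res,[.609,.17,.096,.08],loss='soft_l1',f_scale=.7);print(r.x,np.abs(r.fun).mean())
for n,pp in(('top',pt),):
    rr=least_squares(lambda p:cKDTree(proj(n,ring([p[0],p[1],.096],p[2]))).query(pp)[0],[.609,.17,.08],loss='soft_l1',f_scale=.7);print(rr.x)
for n,pp in(('side',ps),):
    rr=least_squares(lambda p:cKDTree(proj(n,ring([p[0],p[1],.096],p[2]))).query(pp)[0],[.609,.17,.08],loss='soft_l1',f_scale=.7);print(rr.x)
# dish blue
fb=lambda a:(a[...,0]-a[...,2]>25)
b=np.argwhere(blob(t,(285,238,322,275),fb))[:,::-1];bs=np.argwhere(blob(s,(295,205,330,232),fb))[:,::-1]
print(b.mean(0),bs.mean(0),tri(bs.mean(0),b.mean(0)),atz('top',b.mean(0),.006))
E
python3 m.py
```

```text
365 566
[0.60885804 0.17135974 0.09192325 0.07876294] 0.7009871780089141
[0.60873565 0.17110631 0.07849813]
[0.60872796 0.17678143 0.07813751]
[302.89130435 256.26086957] [311.23529412 219.7254902 ] (array([0.48994113, 0.02197872, 0.00415877]), np.float64(0.00044203824754227033)) [0.4896849  0.02209572 0.006     ]
```

```bash
cat > ov.py <<'E'
from h import *
import sys
t=cv2.imread('pics/top0.png');s=cv2.imread('pics/side0.png')
def ov(img,cam,box,curves,name):
    x0,y0,x1,y1=box;k=min(790/(x1-x0),590/(y1-y0));c=cv2.resize(img[y0:y1,x0:x1],None,fx=k,fy=k,interpolation=cv2.INTER_CUBIC)
    for P,col in curves:
        uv=((proj(cam,P)-[x0-.5,y0-.5])*k).round().astype(int)
        cv2.polylines(c,[uv.reshape(-1,1,2)],False,col,1)
    cv2.imwrite(name,c)
a=np.linspace(0,2*np.pi,200)
def circ(c,r,z,a0=0,a1=360):
    a=np.radians(np.linspace(a0,a1,100));return np.c_[c[0]+r*np.cos(a),c[1]+r*np.sin(a),np.full(100,z)]
E
cat > o1.py <<'E'
from ov import *
c=[.6088,.1711]; n0=-29.5; y=17
cu=[(circ(c,.0815,.096),(0,0,255)),(circ(c,.067,.088),(0,200,0)),(circ(c,.073,.088,n0-16.5,n0+16.5),(255,0,255)),(circ(c,.073,.088,n0+163.5,n0+196.5),(255,0,255)),(circ(c,.0745,.048),(255,128,0)),(circ(c,.08,0),(255,255,0))]
for k in range(2):
    d=np.radians(y+180*k);cu.append((np.array([[c[0]+.06*np.cos(d),c[1]+.06*np.sin(d),.088],[c[0]+.09*np.cos(d),c[1]+.09*np.sin(d),.088]]),(0,255,255)))
ov(t,'top',(200,165,300,250),cu,'pics/ot.png');ov(s,'side',(215,195,320,290),cu,'pics/os.png')
E
python3 o1.py
```

```text
(no output)
```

View pics/ot.png

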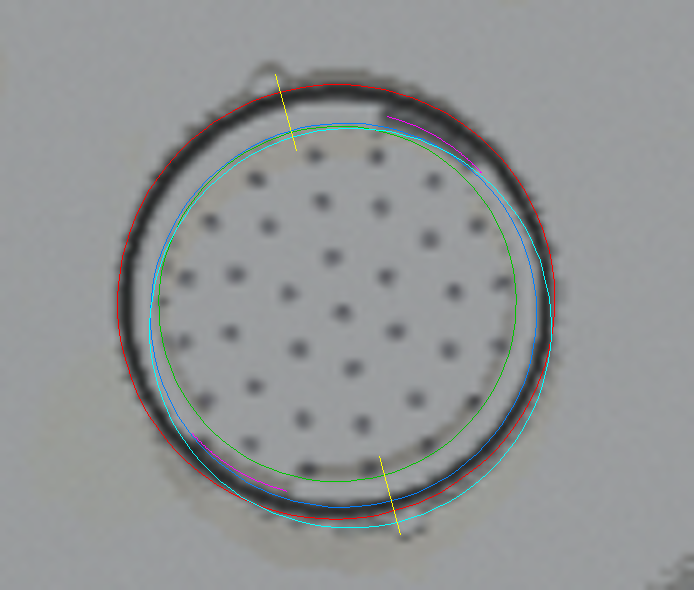

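View pics/os.png

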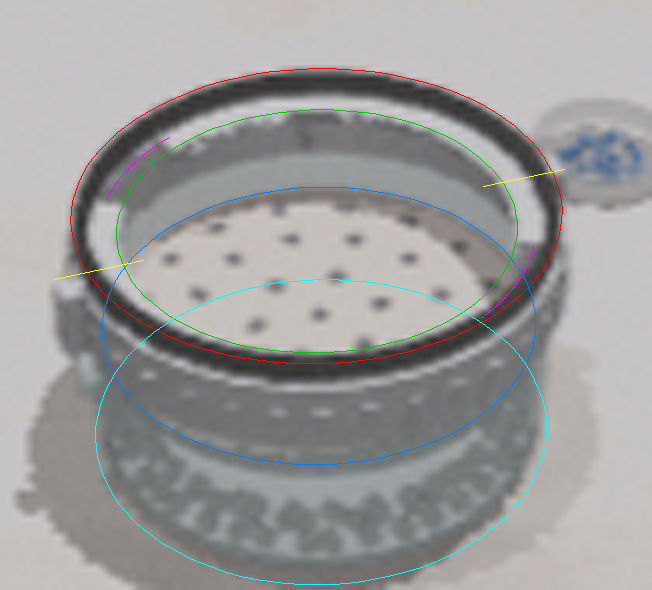

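```bash
python3 - <<'E'
from h import *
print(R.from_quat([-0.39295226,0.58869231,0.39214641,0.5875807]).as_matrix().round(3))
E
cat > lid.py <<'E'
from ov import *
# lid pose: tilt th about horizontal axis, heading psi = direction lid leans toward (downhill->uphill)
def lidcurves(c,psi,th,spin):
    # c bar centre; uphill dir horizontally psi; lid axis tilts opposite
    u=np.array([np.cos(psi)*np.cos(th),np.sin(psi)*np.cos(th),np.sin(th)])
    w=np.array([-np.sin(psi),np.cos(psi),0]);n=np.cross(u,w)
    x=np.cos(spin)*u+np.sin(spin)*w;y=np.cross(n,x)
    a=np.linspace(0,2*np.pi,150)[:,None]
    C=lambda r,h:c+r*np.cos(a)*u+r*np.sin(a)*w+h*n
    bar=lambda h:np.array([c+sx*.033*x+sy*.008*y+h*n for sx,sy in((1,1),(1,-1),(-1,-1),(-1,1),(1,1))])
    return C(.082,-.0225),C(.082,-.027),bar(.016),bar(-.018),(x,y,n)
if __name__=='__main__':
    import sys
    v=[float(q) for q in sys.argv[1:7]]
    A,B,b1,b2,ax=lidcurves(np.array(v[:3]),*np.radians(v[3:6]))
    print('min z',B[:,2].min(),ax)
    cu=[(A,(0,0,255)),(B,(0,120,255)),(b1,(0,255,0)),(b2,(255,255,0))]
    ov(t,'top',(345,180,465,265),cu,'pics/lt.png');ov(s,'side',(230,125,330,195),cu,'pics/ls.png')
E
python3 lid.py .535 -.233 .085 -10 40 0
```

```text
[[-0.001 -0.923  0.384]
 [-0.002  0.384  0.923]
 [-1.    -0.    -0.002]]
min z 0.011619931585855118 (array([ 0.75440651, -0.13302222,  0.64278761]), array([1.73648178e-01, 9.84807753e-01, 1.38777878e-17]), array([-0.63302222,  0.1116189 ,  0.76604444]))
```

View pics/lt.png

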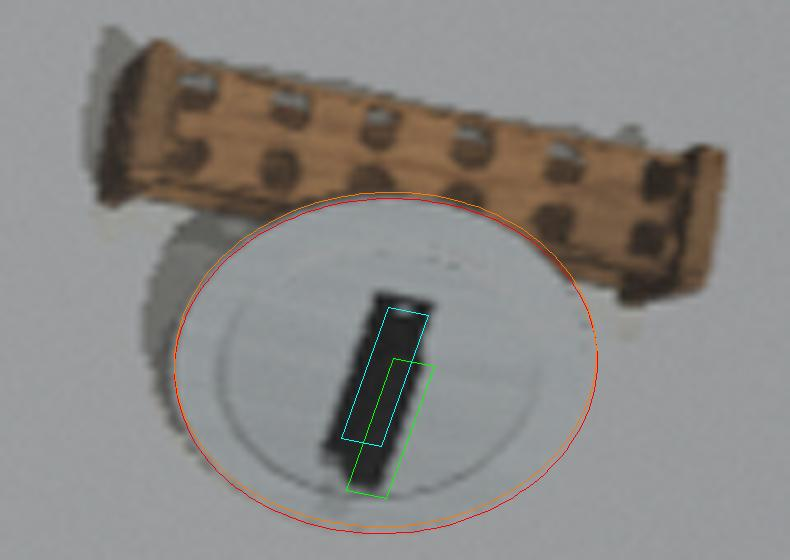

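View pics/ls.png

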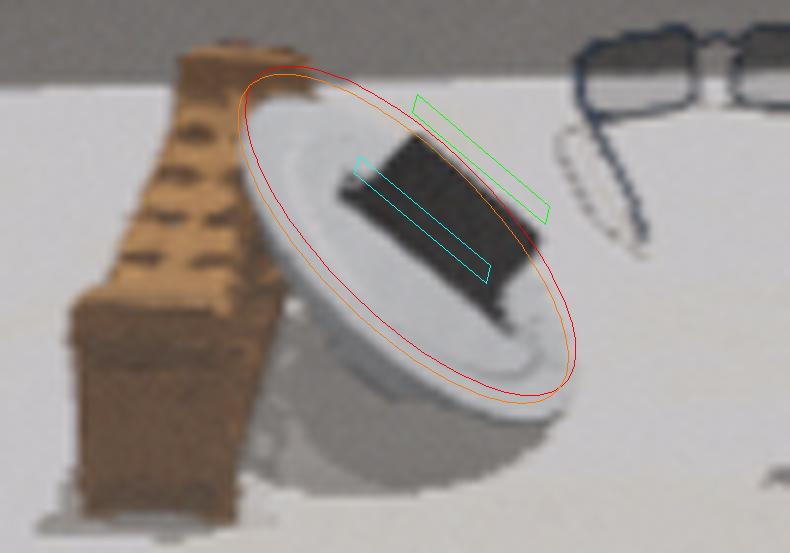

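```bash
cat > fit.py <<'E'
from lid import *
from scipy.optimize import minimize
S=6
def crop(img,b): x0,y0,x1,y1=b;return cv2.resize(img[y0:y1,x0:x1],None,fx=S,fy=S,interpolation=cv2.INTER_CUBIC)
bx={'top':(385,215,425,265),'side':(265,135,305,175)};im={'top':t,'side':s}
M={k:cv2.GaussianBlur((crop(im[k],bx[k]).max(2)<95).astype(np.float32),(0,0),2) for k in bx}
for k in M: print(k,M[k].sum()/36)
# lid outline points (orig px), from lt/ls zoom pictures
def cost(v):
    A,B,b1,b2,ax=lidcurves(np.array(v[:3])*.01,*np.radians(v[3:6]))
    c=0
    for k in bx:
        P=proj(k,np.r_[b1,b2]);x0,y0,_,_=bx[k]
        h=cv2.convexHull((((P-[x0-.5,y0-.5])*S-.5)*16).round().astype(np.int32))
        m=np.zeros_like(M[k]);cv2.fillConvexPoly(m,h,1.,shift=4);m=cv2.GaussianBlur(m,(0,0),2)
        c+=((m-M[k])**2).sum()/36
    # flange outlines
    for k,pts in OUT.items():
        q=proj(k,np.r_[A,B]);
        d=[np.min(np.hypot(*(q-p).T)) for p in pts];c+=.6*np.sum(np.square(d))
    return c
z=lambda L,x0,y0,k:[(x0-.5+a/k,y0-.5+b/k) for a,b in L]
OUT={'top':z([(390,195),(250,235),(590,300),(190,430),(180,395),(330,197+10)],345,180,6.583),
 'side':z([(247,105),(243,135),(560,420),(572,395)],230,125,7.9)}
best=None
for th in(36,40,44):
    v0=[53.5,-23.0,7.4,-10,th,0]
    sx=np.array([v0]+[[v0[j]+(([.5,.5,.5,4,4,4][j]) if i==j else 0) for j in range(6)] for i in range(6)])
    r=minimize(cost,v0,method='Nelder-Mead',options=dict(initial_simplex=sx,maxiter=1500,xatol=.01,fatol=.01))
    print(th,r.fun,r.x.round(2))
    if best is None or r.fun<best.fun:best=r
v=best.x;A,B,b1,b2,ax=lidcurves(v[:3]*.01,*np.radians(v[3:]));print('minz flange',B[:,2].min(),A[:,2].max(),ax)
cu=[(A,(0,0,255)),(B,(0,120,255)),(b1,(0,255,0)),(b2,(255,255,0))]
ov(t,'top',(345,180,465,265),cu,'pics/lt.png');ov(s,'side',(230,125,330,195),cu,'pics/ls.png')
E
python3 fit.py
```

```text
top 284.55557
side 265.09213
36 52.70520154626373 [ 53.77 -23.2    7.3   -6.71  39.92  -2.91]
40 52.039926601362474 [ 53.78 -23.19   7.31  -6.37  39.92  -3.3 ]
44 53.018730802237144 [ 53.82 -23.21   7.29  -5.95  40.13  -3.  ]
minz flange -0.0001902697502949094 0.10849256261026115 (array([ 0.75456011, -0.14208598,  0.6406642 ]), array([0.15455577, 0.98729366, 0.03692881]), array([-0.63777077,  0.07115335,  0.76693262]))
```

View pics/lt.png

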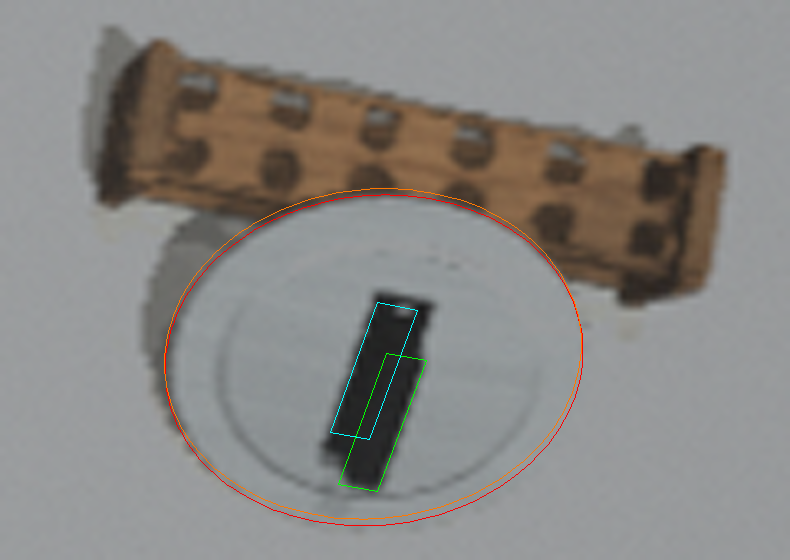

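View pics/ls.png

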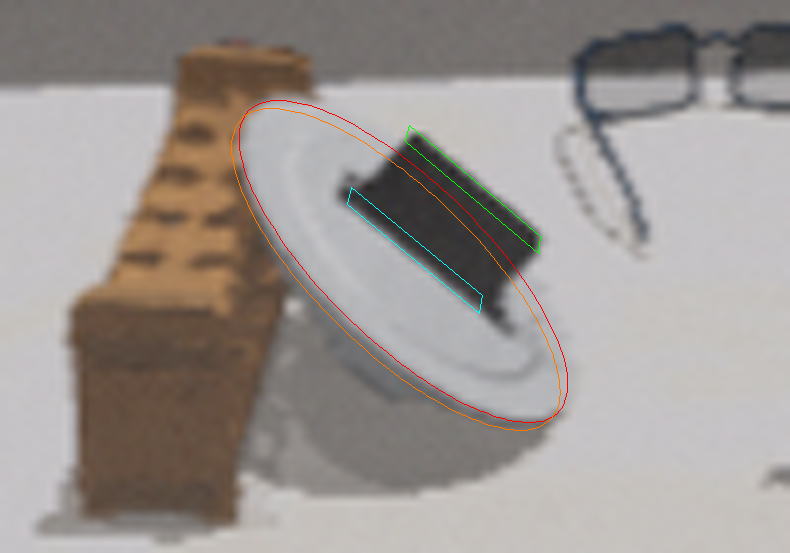

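```bash
cat > g.py <<'E'
from h import *
from bench import get_obs
import sys
def tgt(phi,n=(0,0,1)):
    n=np.array(n,float);n/=np.linalg.norm(n);z=np.array([np.cos(np.radians(phi)),np.sin(np.radians(phi)),0]);z-=n*(z@n);z/=np.linalg.norm(z)
    x=-n;y=np.cross(z,x);return np.c_[x,y,z]
def st():
    o=get_obs();Rm=R.from_quat(o['ee_rot']).as_matrix();return o,Rm
def go(pos,phi,n=(0,0,1)):
    o,Rm=st();T=tgt(phi,n)
    rv=np.degrees(R.from_matrix(Rm.T@T).as_rotvec());d=Rm.T@(np.array(pos)-o['position'])
    print('rows:',[round(float(q),2) for q in rv]+[round(float(q),4) for q in d],'| n rows',max(np.linalg.norm(rv)/7.16,np.linalg.norm(d)/.0417).round(1))
def show():
    o,Rm=st();print('t',round(o['clock'],2),'pos',o['position'].round(4),'phi',np.degrees(np.arctan2(Rm[1,2],Rm[0,2])).round(2),'x',Rm[:,0].round(3),'F',o['force'].round(2),'T',o['ft_torque'].round(2),'w',round(o['grip_width'],4),'j',o['joints'].round(2))
if __name__=='__main__':
    show()
    a=[float(q) for q in sys.argv[1:]]
    if a: go(a[:3],a[3],a[4:7] if len(a)>4 else (0,0,1))
E
python3 g.py .49 .022 .13 -30
```

```text
t 0.1 pos [0.2493 0.5998 0.2383] phi 67.44 x [-0.001 -0.002 -1.   ] F [-0.77  0.43 -0.88] T [-0.03 -0.    0.03] w 0.0852 j [-1.16  0.32 -0.07  1.45  0.02  1.37 -0.06]
rows: [97.44, -0.07, 0.09, 0.1092, -0.444, -0.441] | n rows 15.2
```

Call:
{"method": "send_rows", "body": {"motion": [[97.4,0,0,0.02,-0.444,-0.441,-1],[97.4,0,0,0.02,-0.444,-0.441,-1],[97.4,0,0,0.02,-0.444,-0.441,-1],[97.4,0,0,0.02,-0.444,-0.441,-1],[97.4,0,0,0.02,-0.444,-0.441,-1],[97.4,0,0,0.02,-0.444,-0.441,-1],[97.4,0,0,0.02,-0.444,-0.441,-1],[97.4,0,0,0.02,-0.444,-0.441,-1]], "grip_force": 25}}

```text
clock: 0.77
position: [0.3778, 0.2906, 0.2283]
ee_rot: [-0.06, 0.705, 0.06, 0.704]
force: [0.6, 0.4, 0.6]
grip_width: 0.0853
```

```bash
python3 g.py .49 .022 .09 -30
```

```text
t 0.77 pos [0.3778 0.2906 0.2283] phi 9.8 x [-0.  0. -1.] F [0.62 0.35 0.56] T [-0.01 -0.1   0.04] w 0.0853 j [-0.91 -0.05  0.19  1.89  0.01  1.3  -0.55]
rows: [39.8, -0.02, 0.0, 0.1383, -0.2838, 0.0649] | n rows 7.7
```

Call:
{"method": "send_rows", "body": {"motion": [[38,0,0,0.138,-0.27,0.06,-1],[38,0,0,0.138,-0.27,0.06,-1],[38,0,0,0.138,-0.27,0.06,-1],[38,0,0,0.138,-0.27,0.06,-1],[38,0,0,0.138,-0.27,0.06,-1],[38,0,0,0.138,-0.27,0.06,-1],[38,0,0,0.138,-0.27,0.06,-1],[38,0,0,0.138,-0.27,0.06,-1]]}}

```text
clock: 1.43
position: [0.4839, 0.0317, 0.0885]
ee_rot: [0.171, 0.686, -0.173, 0.685]
force: [-0.2, 0.0, -0.4]
grip_width: 0.0854
```

```bash
cat > pic.py <<'E'
import sys
from h import *
from bench import capture
n=sys.argv[1]
for c in sys.argv[2:]:
    a=c.split(':');im=capture(a[0])['image'][:,:,::-1].copy();cv2.imwrite(f'pics/{n}_{a[0]}.png',im)
    if len(a)>1: zoom(im,*[int(q) for q in a[1].split(',')],f'pics/{n}_{a[0]}_z.png')
E
python3 pic.py p1 top:250,200,350,300 side:250,120,370,250; python3 g.py .49 .022 .05 -30
```

```text
pics/p1_top_z.png 5.9
pics/p1_side_z.png 4.538461538461538
t 1.53 pos [0.4835 0.0334 0.0889] phi -28.24 x [-0.003 -0.003 -1.   ] F [-0.38  0.47 -0.8 ] T [ 0.05  0.03 -0.03] w 0.0856 j [-0.59  0.11  0.49  2.04 -0.06  1.01 -0.56]
rows: [1.76, -0.08, 0.21, 0.0389, -0.0068, 0.0111] | n rows 1.0
```

View pics/p1_top_z.png

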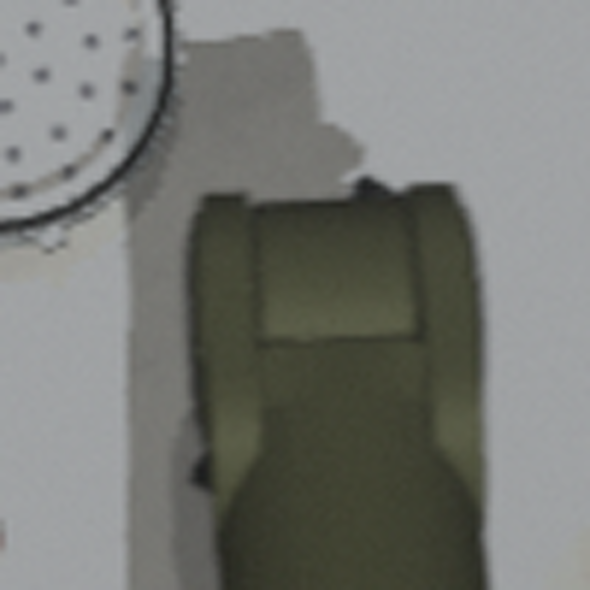

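View pics/p1_side_z.png

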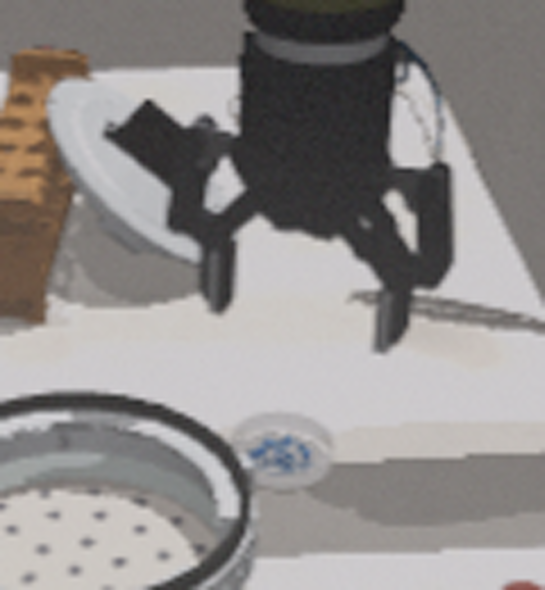

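```bash
python3 - <<'E'
from h import *
d=np.array([np.cos(np.radians(-28.2)),np.sin(np.radians(-28.2)),0])
c=np.array([.4835,.0334,.0939])
for s in(.0427,.057,-.0427,-.057):print(s,proj('side',c+s*d))
print(proj('side',c))
E
```

```text
0.0427 [[299.96459127 187.94528671]]
0.057 [[294.54552872 186.6592278 ]]
-0.0427 [[333.59386443 195.92622918]]
-0.057 [[339.44660727 197.31520966]]
[[316.50205295 191.86997844]]
```

Call:
{"method": "send_rows", "body": {"motion": [[1.8,0,0.2,0.02,-0.0068,0.0111,-1],[1.8,0,0.2,0.039,-0.0068,0.0111,-1],[1.8,0,0.2,0.06,-0.0068,0.0111,-1],[1.8,0,0.2,0.06,-0.0068,0.0111,-1],[1.8,0,0.2,0.06,-0.0068,0.0111,-1]]}}

```text
clock: 1.95
position: [0.4899, 0.0273, 0.0303]
ee_rot: [0.181, 0.684, -0.18, 0.683]
force: [0.1, -0.6, 0.2]
grip_width: 0.0857
```

```bash
python3 g.py .49 .022 .007 -30
```

```text
t 1.95 pos [0.4899 0.0273 0.0303] phi -29.58 x [-0.001  0.003 -1.   ] F [ 0.14 -0.59  0.21] T [-0.    0.04  0.02] w 0.0857 j [-0.56  0.21  0.49  2.07 -0.13  0.88 -0.51]
rows: [0.42, -0.11, -0.12, 0.0232, -0.0046, 0.0028] | n rows 0.6
```

Call:
{"method": "send_rows", "body": {"motion": [[0,0,0,0.012,0,0,-1],[0,0,0,0.022,0,0,-1],[0,0,0,0.022,0,0,-1],[0,0,0,0.022,0,0,-1]]}}

```text
clock: 2.28
position: [0.4909, 0.0268, 0.009]
ee_rot: [0.182, 0.683, -0.18, 0.684]
force: [0.2, 0.2, -0.0]
grip_width: 0.0855
```

```bash
python3 g.py .49 .022 .007 -30
```

```text
t 2.28 pos [0.4909 0.0268 0.009 ] phi -29.63 x [ 0.002  0.003 -1.   ] F [ 0.22  0.23 -0.03] T [0.02 0.01 0.02] w 0.0855 j [-0.55  0.25  0.48  2.08 -0.16  0.84 -0.49]
rows: [0.37, -0.02, -0.21, 0.002, -0.0046, 0.0016] | n rows 0.1
```

Call:
{"method": "send_rows", "body": {"motion": [[0,0,0,0.002,-0.0046,0.0015,-1],[0,0,0,0.002,-0.0046,0.0015,-1],[0,0,0,0.002,-0.0046,0.0015,-0.4],[0,0,0,0.002,-0.0046,0.0015,-0.2],[0,0,0,0.002,-0.0046,0.0015,-0.2],[0,0,0,0.002,-0.0046,0.0015,-0.2],[0,0,0,0.002,-0.0046,0.0015,-0.2],[0,0,0,0.002,-0.0046,0.0015,-0.2]], "grip_force": 25}}

```text
clock: 2.95
position: [0.4902, 0.0216, 0.0073]
ee_rot: [0.182, 0.683, -0.18, 0.684]
force: [-0.9, 0.2, 6.3]
grip_width: 0.0582
```

```bash
python3 g.py .6088 .1711 .14 -30;python3 pic.py p2 side:250,150,370,250; 
```

```text
t 2.95 pos [0.4902 0.0216 0.0073] phi -29.67 x [ 0.002  0.003 -1.   ] F [-0.93  0.22  6.26] T [-0.08  0.36 -0.01] w 0.0582 j [-0.54  0.25  0.48  2.09 -0.16  0.83 -0.47]
rows: [0.33, -0.0, -0.22, -0.132, 0.1891, 0.0291] | n rows 5.6
pics/p2_side_z.png 5.9
```

View pics/p2_side_z.png

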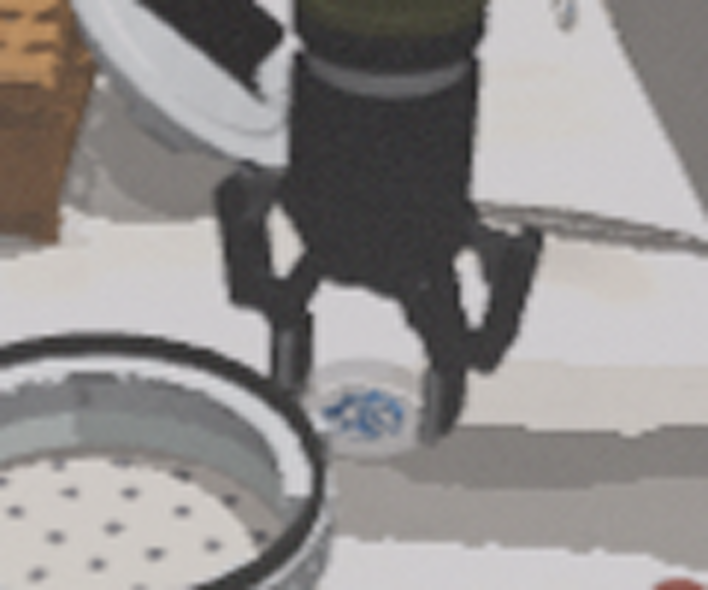

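Call:
{"method": "send_rows", "body": {"motion": [[0,0,0,-0.02,0,0,-0.2],[0,0,0,-0.05,0,0,-0.2],[0,0,0,-0.09,0.01,0,-0.2],[0,0,0,-0.132,0.04,0,-0.2],[0,0,0,-0.132,0.07,0,-0.2],[0,0,0,-0.132,0.1,0.01,-0.2],[0,0,0,-0.132,0.14,0.02,-0.2],[0,0,0,-0.132,0.18,0.028,-0.2]]}}

```text
clock: 3.67
position: [0.6044, 0.1648, 0.1399]
ee_rot: [0.183, 0.683, -0.18, 0.684]
force: [1.0, -0.9, 0.6]
grip_width: 0.058
```

```bash
python3 g.py .6088 .1711 .1 -30
```

```text
t 3.67 pos [0.6044 0.1648 0.1399] phi -29.7 x [ 0.003  0.004 -1.   ] F [ 0.98 -0.95  0.63] T [-0.03 -0.11  0.02] w 0.058 j [-0.66  0.35  0.43  1.65 -0.16  1.17 -0.7 ]
rows: [0.3, 0.03, -0.27, 0.0399, 0.0075, 0.0007] | n rows 1.0
```

Call:
{"method": "send_rows", "body": {"motion": [[0,0,0,0.01,0.003,0,-0.2],[0,0,0,0.04,0.003,0,-0.2],[0,0,0,0.06,0.003,0,-0.2],[0,0,0,0.072,0.003,0,-0.2],[0,0,0,0.078,0.003,0,-0.2],[0,0,0,0.078,0.003,0,-0.2]]}}

```text
clock: 4.17
position: [0.6038, 0.1662, 0.06]
ee_rot: [0.182, 0.684, -0.18, 0.683]
force: [-0.2, 0.4, 0.4]
grip_width: 0.0581
```

```bash
python3 g.py .6088 .1711 .057 -30;python3 pic.py p3 side:200,150,340,270; 
```

```text
t 4.17 pos [0.6038 0.1662 0.06  ] phi -29.67 x [-0.001  0.002 -1.   ] F [-0.24  0.39  0.35] T [ 0.03  0.01 -0.  ] w 0.0581 j [-0.64  0.43  0.41  1.72 -0.2   1.03 -0.68]
rows: [0.33, -0.09, -0.09, 0.003, 0.0067, 0.0019] | n rows 0.2
pics/p3_side_z.png 4.916666666666667
```

View pics/p3_side_z.png

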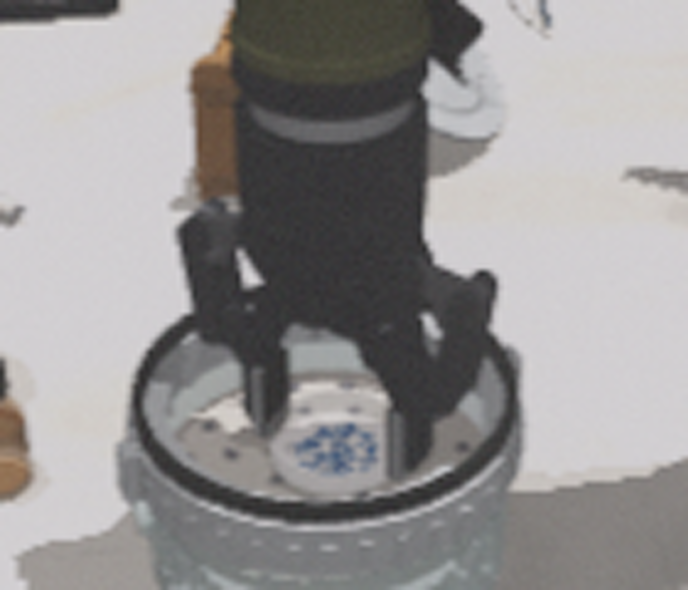

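Dish is gripped and near the plate. Centre it, lower until it touches.

Call:
{"method": "send_rows", "body": {"motion": [[0,0,0,0.001,0.006,0.001,-0.2],[0,0,0,0.0025,0.006,0.001,-0.2],[0,0,0,0.0025,0.006,0.001,-0.2]]}}

```text
clock: 4.47
position: [0.6095, 0.1722, 0.0599]
ee_rot: [0.182, 0.683, -0.179, 0.684]
force: [-0.4, 0.3, -0.6]
grip_width: 0.0581
```

Call:
{"method": "send_rows", "body": {"motion": [[0,0,0,0.001,0,0,-0.2],[0,0,0,0.002,0,0,-0.2],[0,0,0,0.003,0,0,-0.2],[0,0,0,0.003,0,0,-0.2]]}}

```text
clock: 4.8
position: [0.6084, 0.1713, 0.0557]
ee_rot: [0.182, 0.683, -0.18, 0.684]
force: [0.5, 0.4, -0.4]
grip_width: 0.0582
```

Call:
{"method": "send_rows", "body": {"motion": [[0,0,0,0.0005,0,0,-0.2],[0,0,0,0.001,0,0,-0.2],[0,0,0,0.001,0,0,-0.2]]}}

```text
clock: 5.05
position: [0.6086, 0.1714, 0.0554]
ee_rot: [0.182, 0.683, -0.18, 0.684]
force: [-2.6, 0.5, 4.3]
grip_width: 0.0584
```

Contact (4 N). Release.

Call:
{"method": "send_rows", "body": {"motion": [[0,0,0,-0.0005,0,0,-0.5],[0,0,0,-0.0005,0,0,-0.65],[0,0,0,-0.0005,0,0,-0.75],[0,0,0,-0.0005,0,0,-0.75],[0,0,0,-0.0005,0,0,-0.75]]}}

```text
clock: 5.47
position: [0.6085, 0.1714, 0.0552]
ee_rot: [0.182, 0.683, -0.18, 0.684]
force: [-0.6, 0.2, 0.6]
grip_width: 0.0746
```

```bash
python3 g.py .6088 .1711 .15 -30;python3 pic.py p4 side:200,150,340,270; 
```

```text
t 5.47 pos [0.6085 0.1714 0.0552] phi -29.66 x [ 0.002  0.003 -1.   ] F [-0.59  0.18  0.57] T [-0.03  0.   -0.01] w 0.0746 j [-0.64  0.45  0.41  1.71 -0.21  1.02 -0.68]
rows: [0.34, -0.01, -0.2, -0.0948, 0.0002, 0.0004] | n rows 2.3
pics/p4_side_z.png 4.916666666666667
```

View pics/p4_side_z.png

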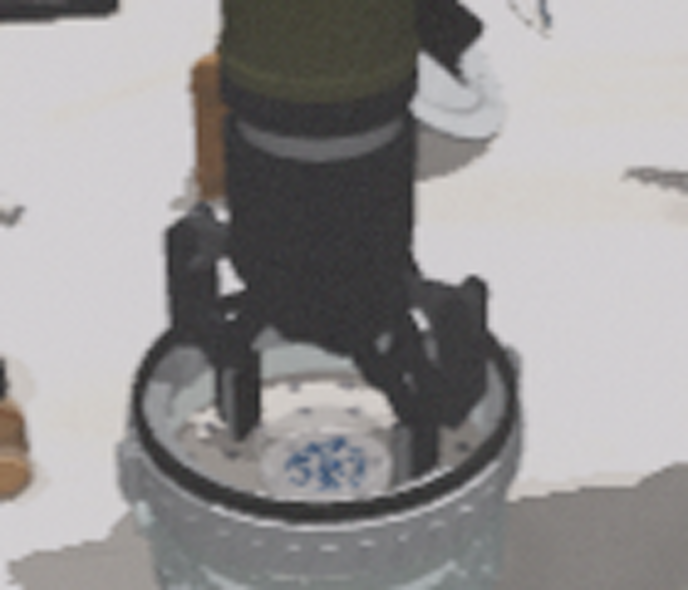

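Call:
{"method": "send_rows", "body": {"motion": [[0,0,0,-0.03,0,0,-0.75],[0,0,0,-0.07,0,0,-0.75],[0,0,0,-0.11,0,0,-0.75],[0,0,0,-0.14,-0.03,0,-0.75],[0,0,0,-0.14,-0.06,0,-0.9]]}}

```text
clock: 5.93
position: [0.5825, 0.1208, 0.2023]
ee_rot: [0.183, 0.68, -0.176, 0.688]
force: [1.6, -0.6, 1.5]
grip_width: 0.0811
```

```bash
python3 g.py .46 -.22 .16 -100.5 -.634 .11 .767
```

```text
t 5.93 pos [0.5825 0.1208 0.2023] phi -29.46 x [ 0.013  0.007 -1.   ] F [ 1.55 -0.58  1.47] T [-0.08 -0.09 -0.02] w 0.0811 j [-0.65  0.22  0.46  1.67 -0.11  1.25 -0.67]
rows: [67.76, -24.4, 33.98, 0.0383, -0.3575, 0.0606] | n rows 11.1
```

Call:
{"method": "send_rows", "body": {"motion": [[67.8,-24.4,34,0.0,-0.345,0.06,-1],[67.8,-24.4,34,0.0,-0.345,0.06,-1],[67.8,-24.4,34,0.0,-0.345,0.06,-1],[67.8,-24.4,34,0.0,-0.345,0.06,-1],[67.8,-24.4,34,0.0,-0.345,0.06,-1],[67.8,-24.4,34,0.0,-0.345,0.06,-1],[67.8,-24.4,34,0.0,-0.345,0.06,-1],[67.8,-24.4,34,0.0,-0.345,0.06,-1]]}}

```text
clock: 6.6
position: [0.478, -0.1597, 0.1945]
ee_rot: [0.519, 0.428, -0.309, 0.673]
force: [0.5, 0.1, 0.0]
grip_width: 0.0854
```

```bash
python3 g.py .46 -.22 .16 -100.5 -.634 .11 .767
```

```text
t 6.6 pos [ 0.478  -0.1597  0.1945] phi -75.12 x [ 0.443  0.029 -0.896] F [0.51 0.15 0.05] T [-0.04  0.43 -0.01] w 0.0854 j [-0.12 -0.3   0.46  2.21 -0.07  0.78 -0.9 ]
rows: [24.23, -8.85, 12.83, 0.0213, -0.0468, 0.0501] | n rows 4.0
```

```bash
python3 -c "
from bench import *;print(get_obs()['joints'])"; python3 g.py .494 -.2265 .127 -100.5 -.634 .11 .767
```

```text
[-0.11896004 -0.30059795  0.45755411  2.21412661 -0.06849965  0.77576399
 -0.90157965]
t 6.6 pos [ 0.478  -0.1597  0.1945] phi -75.12 x [ 0.443  0.029 -0.896] F [0.51 0.15 0.05] T [-0.04  0.43 -0.01] w 0.0854 j [-0.12 -0.3   0.46  2.21 -0.07  0.78 -0.9 ]
rows: [24.23, -8.85, 12.83, 0.0657, -0.0336, 0.0619] | n rows 4.0
```

Call:
{"method": "send_rows", "body": {"motion": [[3,0,0,0.03,-0.015,0.02,-1],[8,-2,3,0.06,-0.03,0.05,-1],[14,-4,6,0.066,-0.034,0.062,-1],[18,-6,9,0.066,-0.034,0.062,-1]]}}

```text
clock: 6.93
position: [0.4932, -0.2301, 0.1243]
ee_rot: [0.632, 0.295, -0.349, 0.625]
force: [-0.2, 0.1, -0.6]
grip_width: 0.0848
```

```bash
python3 g.py .494 -.2265 .127 -100.5 -.634 .11 .767
```

```text
t 6.93 pos [ 0.4932 -0.2301  0.1243] phi -94.15 x [ 0.582 -0.063 -0.811] F [-0.24  0.08 -0.58] T [0.13 0.62 0.04] w 0.0848 j [-0.13 -0.19  0.65  2.35 -0.35  0.39 -0.81]
rows: [5.89, -2.32, 4.15, -0.0019, 0.0021, -0.0036] | n rows 1.1
```

Call:
{"method": "send_rows", "body": {"motion": [[4.5,-2,3,0,0.002,-0.003,-1],[4.5,-2,3,0,0.002,-0.003,-1],[4.5,-2,3,0,0.002,-0.003,-1]]}}

```text
clock: 7.18
position: [0.4963, -0.2219, 0.1272]
ee_rot: [0.655, 0.259, -0.351, 0.617]
force: [0.8, -0.8, 1.0]
grip_width: 0.0855
```

```bash
python3 g.py .5418 -.2341 .0684 -100.5 -.634 .11 .767; python3 pic.py p5 side:225,110,345,200 top:340,170,460,270
```

```text
t 7.18 pos [ 0.4963 -0.2219  0.1272] phi -98.06 x [ 0.62  -0.093 -0.779] F [ 0.84 -0.83  0.95] T [0.01 0.64 0.01] w 0.0855 j [-0.1  -0.22  0.58  2.4  -0.34  0.31 -0.91]
rows: [2.13, -0.83, 1.17, 0.0751, -0.0004, 0.0053] | n rows 1.8
pics/p5_side_z.png 6.555555555555555
pics/p5_top_z.png 5.9
```

View pics/p5_side_z.png

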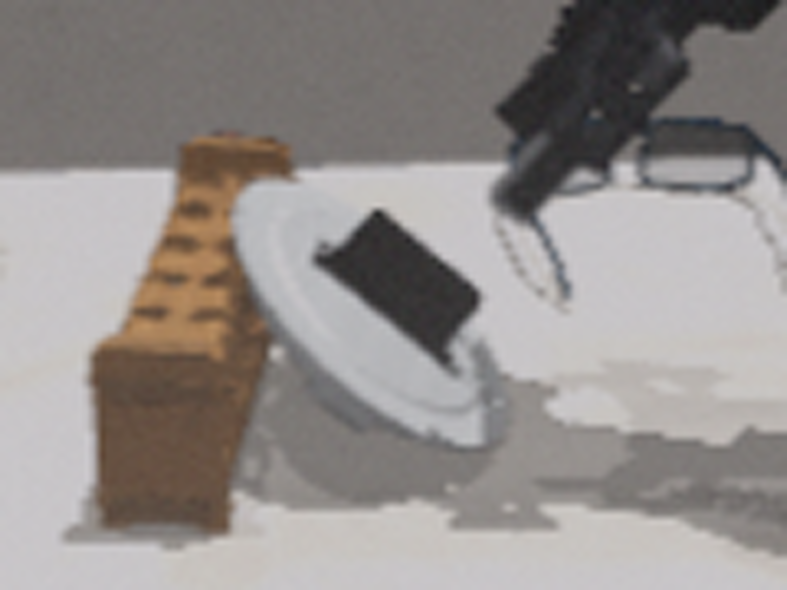

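View pics/p5_top_z.png

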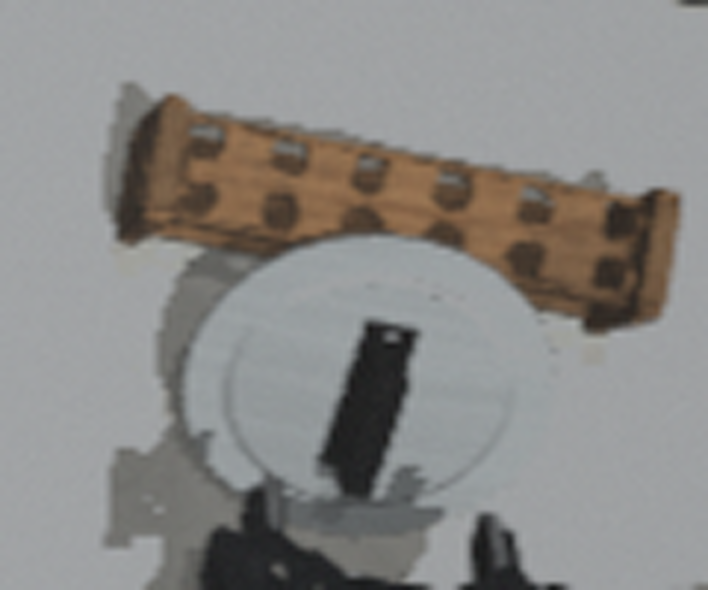

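```bash
cat >chk.py <<'E'
from g import *
o,Rm=st();p=o['position']
for s in(.0425,-.0425,.057,-.057):
    q=p-.005*Rm[:,0]+s*Rm[:,2];print(s,[ (proj('top',q)[0]-[339.5,169.5])*5.9,(proj('side',q)[0]-[224.5,109.5])*6.5556])
E
python3 chk.py
```

```text
0.0425 [array([476.85302533, 528.02714219]), array([507.35291055, 125.72670952])]
-0.0425 [array([276.82610068, 493.77369298]), array([499.95684857, 203.10777535])]
0.057 [array([511.0586894 , 533.88466351]), array([508.52428595, 113.47123129])]
-0.057 [array([242.78705153, 487.94470349]), array([498.59679443, 217.33729899])]
```

Call:
{"method": "send_rows", "body": {"motion": [[2,-0.8,1,0.02,0,0.005,-1],[2,-0.8,1,0.045,0,0.005,-0.6],[2,-0.8,1,0.065,0,0.006,-0.4],[2,-0.8,1,0.072,0,0.006,-0.4],[2,-0.8,1,0.073,0,0.006,-0.4]]}}

```text
clock: 7.7
position: [0.5384, -0.2322, 0.0735]
ee_rot: [0.667, 0.246, -0.354, 0.608]
force: [0.3, 0.6, -0.9]
grip_width: 0.0597
```

```bash
python3 g.py .5418 -.2352 .0684 -100.5 -.634 .11 .767; python3 pic.py p6 side:225,110,345,200 
```

```text
t 7.7 pos [ 0.5384 -0.2322  0.0735] phi -99.98 x [ 0.629 -0.102 -0.771] F [ 0.35  0.57 -0.9 ] T [0.17 0.64 0.03] w 0.0597 j [-0.56  0.03  1.07  2.37 -1.2   0.26 -0.14]
rows: [-0.03, -0.43, 0.41, 0.0064, -0.0002, 0.0025] | n rows 0.2
pics/p6_side_z.png 6.555555555555555
```

View pics/p6_side_z.png

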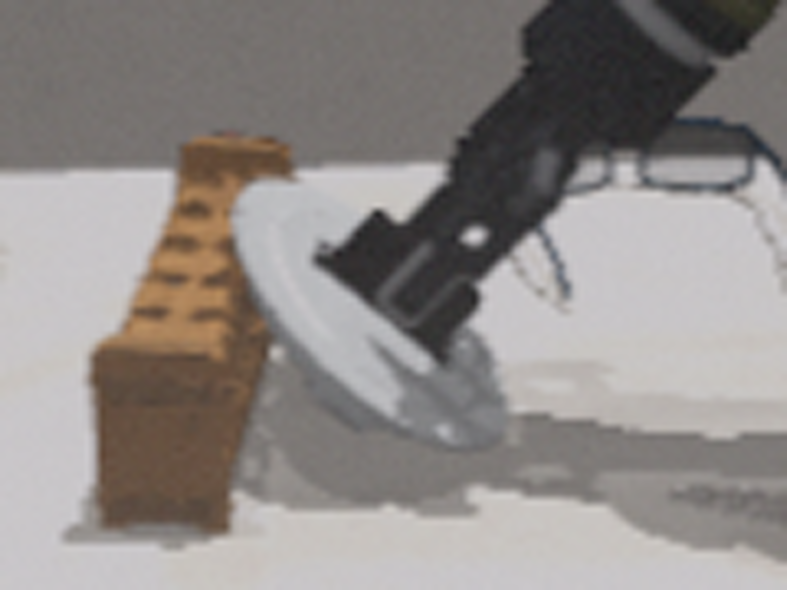

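Call:
{"method": "send_rows", "body": {"motion": [[0,0,0,0.003,0,0.0025,-0.2],[0,0,0,0.004,0,0.0025,0.1],[0,0,0,0.004,0,0.0025,0.4],[0,0,0,0.004,0,0.0025,0.8],[0,0,0,0.004,0,0.0025,1],[0,0,0,0.004,0,0.0025,1],[0,0,0,0.004,0,0.0025,1],[0,0,0,0.004,0,0.0025,1]], "grip_force": 60}}

```text
clock: 8.42
position: [0.5389, -0.2347, 0.0698]
ee_rot: [0.668, 0.246, -0.354, 0.606]
force: [-1.2, 1.1, 4.0]
grip_width: 0.0151
```

```bash
python3 g.py .5418 -.2352 .0684 -100.5 -.634 .11 .767; python3 pic.py p7 side:225,110,345,200 
```

```text
t 8.42 pos [ 0.5389 -0.2347  0.0698] phi -100.14 x [ 0.628 -0.101 -0.772] F [-1.21  1.14  4.05] T [0.23 0.23 0.02] w 0.0151 j [-0.54  0.05  1.06  2.37 -1.27  0.28 -0.08]
rows: [-0.24, -0.44, 0.49, 0.003, 0.0014, -0.0] | n rows 0.1
pics/p7_side_z.png 6.555555555555555
```

View pics/p7_side_z.png

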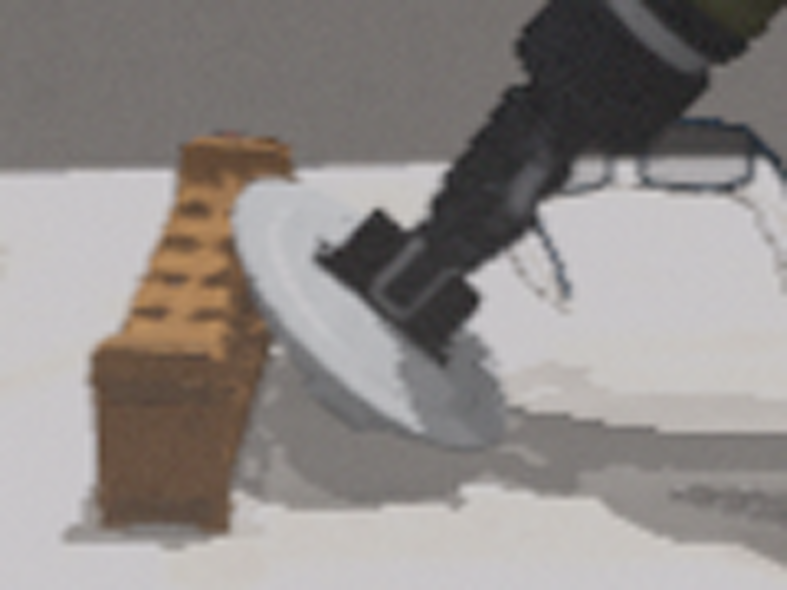

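```bash
python3 g.py .53 -.233 .15 -100.1 -.628 .101 .772; python3 g.py .53 -.20 .20 -85
```

```text
t 8.47 pos [ 0.5389 -0.2347  0.0698] phi -100.14 x [ 0.628 -0.101 -0.772] F [-2.11  0.93  4.24] T [0.25 0.24 0.06] w 0.0151 j [-0.54  0.05  1.06  2.37 -1.27  0.28 -0.08]
rows: [-0.55, 0.01, -0.02, -0.0677, 0.0441, -0.0013] | n rows 1.9
t 8.47 pos [ 0.5389 -0.2347  0.0698] phi -100.14 x [ 0.628 -0.101 -0.772] F [-2.11  0.93  4.24] T [0.25 0.24 0.06] w 0.0151 j [-0.54  0.05  1.06  2.37 -1.27  0.28 -0.08]
rows: [-14.81, 4.44, -39.37, -0.1096, 0.0711, -0.0345] | n rows 5.9
```

Call:
{"method": "send_rows", "body": {"motion": [[0,0,0,-0.01,0.006,0,1],[0,0,0,-0.025,0.016,0,1],[0,0,0,-0.043,0.028,0,1],[0,0,-4,-0.06,0.04,0,1],[0,0,-10,-0.08,0.052,0,1],[0,0,-16,-0.1,0.063,0,1],[0,0,-22,-0.11,0.071,0,1],[0,0,-26,-0.11,0.071,0,1]]}}

```text
clock: 9.13
position: [0.522, -0.2365, 0.2035]
ee_rot: [0.61, 0.37, -0.462, 0.526]
force: [2.2, -2.0, -2.4]
grip_width: 0.0151
```

```bash
python3 g.py .54 -.18 .22 -85;python3 pic.py p8 side:205,60,345,200
```

```text
t 9.13 pos [ 0.522  -0.2365  0.2035] phi -100.08 x [ 0.299 -0.035 -0.954] F [ 2.23 -2.05 -2.44] T [-0.09  0.35 -0.02] w 0.0151 j [-0.2  -0.05  0.63  1.96 -0.08  0.93 -1.28]
rows: [-15.13, 1.22, -17.5, -0.0123, 0.0121, -0.0591] | n rows 3.2
pics/p8_side_z.png 4.214285714285714
```

View pics/p8_side_z.png

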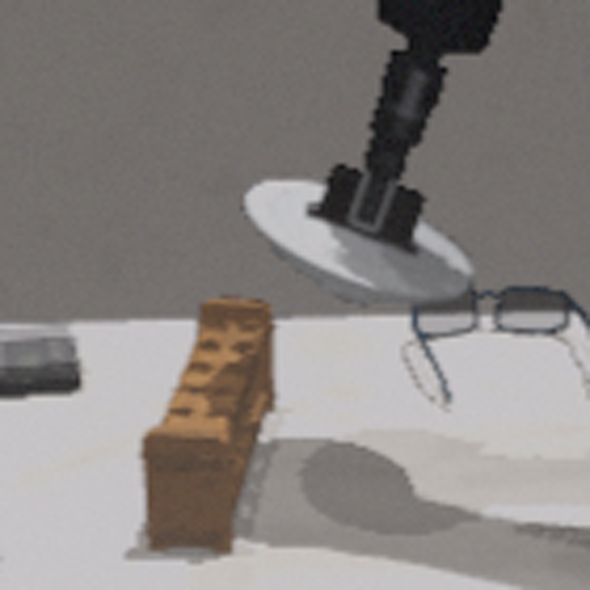

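```bash
python3 g.py .6088 .1711 .21 -29.5
```

```text
t 9.18 pos [ 0.5269 -0.2356  0.2059] phi -99.84 x [ 0.295 -0.036 -0.955] F [ 8.   -2.9   1.86] T [-0.19 -0.4  -0.04] w 0.0148 j [-0.2  -0.04  0.62  1.95 -0.08  0.94 -1.28]
rows: [-69.92, 9.81, -15.62, 0.0058, 0.01, -0.4147] | n rows 10.1
```

Call:
{"method": "send_rows", "body": {"motion": [[-5,1,-5,0.003,0.003,-0.02,1],[-10,2,-10,0.005,0.01,-0.05,1],[-16,3,-14,0.005,0.01,-0.085,1],[-22,4,-16,0.005,0.01,-0.12,1],[-28,5,-16,0.005,0.01,-0.16,1],[-35,5.5,-16,0.005,0.01,-0.2,1],[-42,6,-16,0.005,0.01,-0.24,1],[-49,7,-16,0.005,0.01,-0.28,1]]}}

```text
clock: 9.85
position: [0.5811, 0.0424, 0.201]
ee_rot: [0.305, 0.639, -0.294, 0.642]
force: [1.5, -0.1, -3.0]
grip_width: 0.0149
```

```bash
python3 g.py .6088 .1711 .21 -29.5
```

```text
t 9.85 pos [0.5811 0.0424 0.201 ] phi -50.12 x [ 0.01   0.013 -1.   ] F [ 1.51 -0.09 -3.02] T [-0.   -0.08 -0.03] w 0.0149 j [-0.45  0.2   0.39  1.7  -0.09  1.25 -0.92]
rows: [-20.63, -0.04, -0.93, -0.0071, 0.1039, -0.081] | n rows 3.2
```

Call:
{"method": "send_rows", "body": {"motion": [[-6,0,-0.9,-0.007,0.03,-0.022,1],[-12,0,-0.9,-0.007,0.06,-0.045,1],[-17,0,-0.9,-0.007,0.085,-0.066,1],[-20,0,-0.9,-0.007,0.1,-0.079,1],[-20,0,-0.9,-0.007,0.1,-0.079,1],[-20,0,-0.9,-0.007,0.1,-0.079,1]]}}

```text
clock: 10.35
position: [0.6079, 0.1653, 0.2101]
ee_rot: [0.185, 0.683, -0.186, 0.682]
force: [-0.2, -0.2, -2.4]
grip_width: 0.0152
```

```bash
python3 g.py .6088 .1711 .16 -29.5;python3 pic.py p9 side:190,80,330,270 top:200,150,320,260
```

```text
t 10.35 pos [0.6079 0.1653 0.2101] phi -30.41 x [-0.001 -0.    -1.   ] F [-0.15 -0.21 -2.42] T [-0.13 -0.04 -0.01] w 0.0152 j [-0.54  0.3   0.28  1.55 -0.08  1.3  -0.77]
rows: [-0.91, -0.05, 0.03, 0.0501, 0.0055, -0.0022] | n rows 1.2
pics/p9_side_z.png 3.1052631578947367
pics/p9_top_z.png 5.363636363636363
```

View pics/p9_side_z.png

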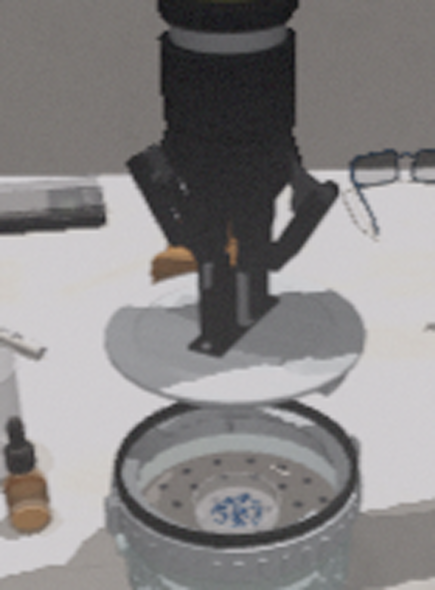

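View pics/p9_top_z.png

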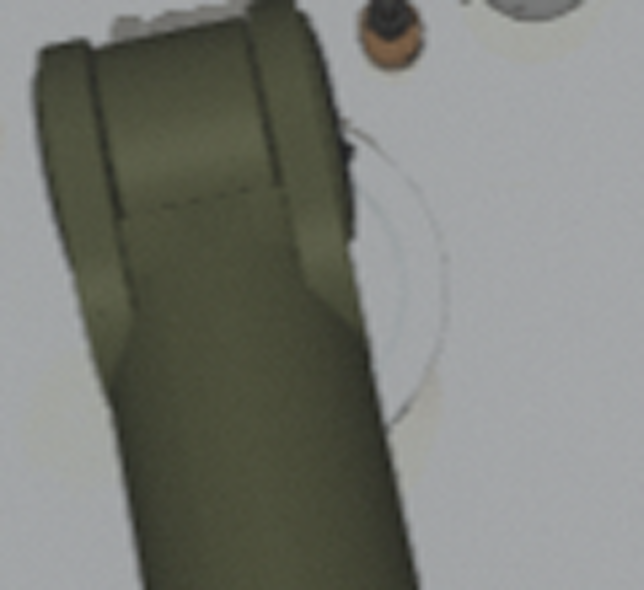

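```bash
python3 - <<'E'
from h import *
from g import st
o,Rm=st();p=o['position']
def ov2(name,cam,box,c,n,out):
    img=cv2.imread(name);x0,y0,x1,y1=box;k=min(790/(x1-x0),590/(y1-y0));im=cv2.resize(img[y0:y1,x0:x1],None,fx=k,fy=k,interpolation=cv2.INTER_CUBIC)
    a=np.linspace(0,2*np.pi,200)[:,None];u=np.cross(n,[0,1,0]);u/=np.linalg.norm(u);w=np.cross(n,u)
    for h,r,col in((-.0225,.082,(0,0,255)),(-.027,.082,(0,140,255)),(-.0425,.0645,(0,255,0))):
        P=c+h*n+r*(np.cos(a)*u+np.sin(a)*w)
        uv=((proj(cam,P)-[x0-.5,y0-.5])*k).round().astype(int);cv2.polylines(im,[uv.reshape(-1,1,2)],True,col,1)
    cv2.imwrite(out,im)
c=p-.003*Rm[:,0]-.0014*Rm[:,1];print(c)
ov2('pics/p9_side.png','side',(215,160,315,235),c,-Rm[:,0],'pics/q1.png')
ov2('pics/p9_top.png','top',(240,160,300,250),c,-Rm[:,0],'pics/q2.png')
E
```

```text
[0.60787501 0.16082108 0.21405157]
```

View pics/q1.png

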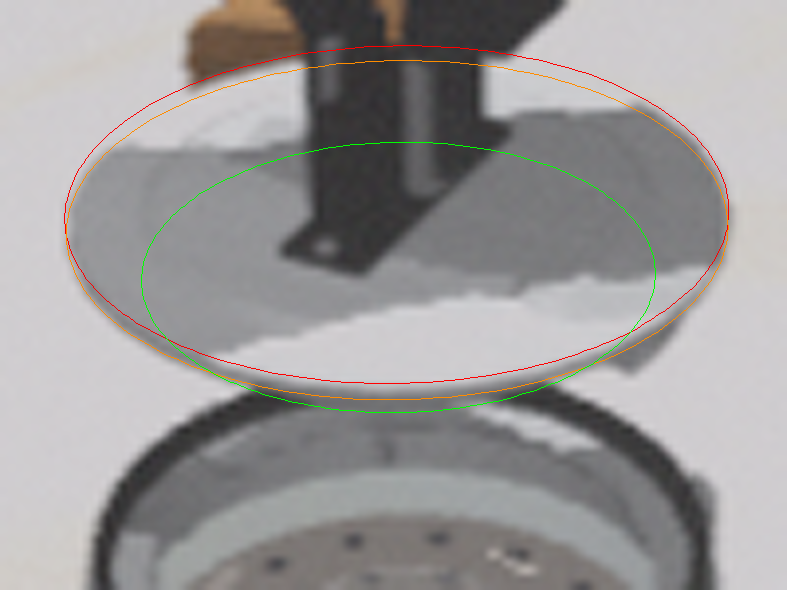

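View pics/q2.png

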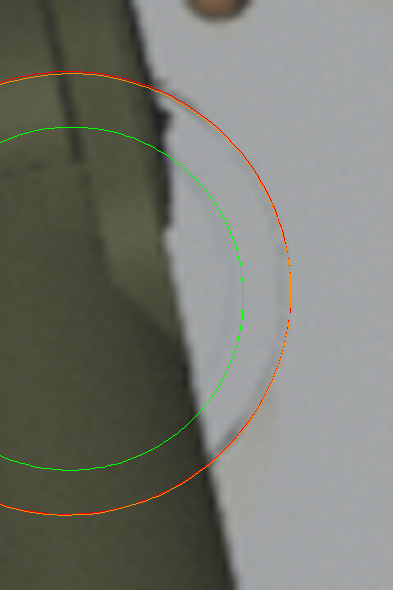

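Call:
{"method": "send_rows", "body": {"motion": [[-1,0,0,0.01,0.006,-0.001,1],[-1,0,0,0.03,0.006,-0.001,1],[-1,0,0,0.05,0.006,-0.001,1],[-1,0,0,0.06,0.006,-0.001,1],[-1,0,0,0.065,0.006,-0.001,1],[-1,0,0,0.065,0.006,-0.001,1],[-1,0,0,0.065,0.006,-0.001,1]]}}

```text
clock: 11.03
position: [0.6116, 0.17, 0.1476]
ee_rot: [0.181, 0.683, -0.18, 0.684]
force: [-1.0, -0.0, -2.5]
grip_width: 0.0152
```

```bash
python3 g.py .6095 .1723 .135 -29.5
```

```text
t 11.03 pos [0.6116 0.17   0.1476] phi -29.55 x [ 0.002  0.001 -1.   ] F [-1.   -0.05 -2.46] T [ 0.03 -0.07  0.01] w 0.0152 j [-0.53  0.35  0.27  1.62 -0.1   1.19 -0.75]
rows: [-0.05, 0.06, -0.13, 0.0126, 0.0009, -0.0029] | n rows 0.3
```

Call:
{"method": "send_rows", "body": {"motion": [[0,0,0,0.004,0.001,-0.003,1],[0,0,0,0.008,0.001,-0.003,1],[0,0,0,0.012,0.001,-0.003,1],[0,0,0,0.014,0.001,-0.003,1],[0,0,0,0.014,0.001,-0.003,1]]}}

```text
clock: 11.45
position: [0.6086, 0.1727, 0.1325]
ee_rot: [0.18, 0.684, -0.18, 0.684]
force: [-0.6, -0.9, -3.7]
grip_width: 0.015
```

```bash
python3 g.py .6095 .1723 .13 -29.5; python3 pic.py pa side:205,155,315,265
```

```text
t 11.45 pos [0.6086 0.1727 0.1325] phi -29.5 x [ 0.     0.001 -1.   ] F [-0.62 -0.93 -3.69] T [ 0.01  0.02 -0.02] w 0.015 j [-0.54  0.36  0.27  1.64 -0.1   1.16 -0.76]
rows: [-0.0, -0.01, -0.06, 0.0025, 0.0001, 0.001] | n rows 0.1
pics/pa_side_z.png 5.363636363636363
```

View pics/pa_side_z.png

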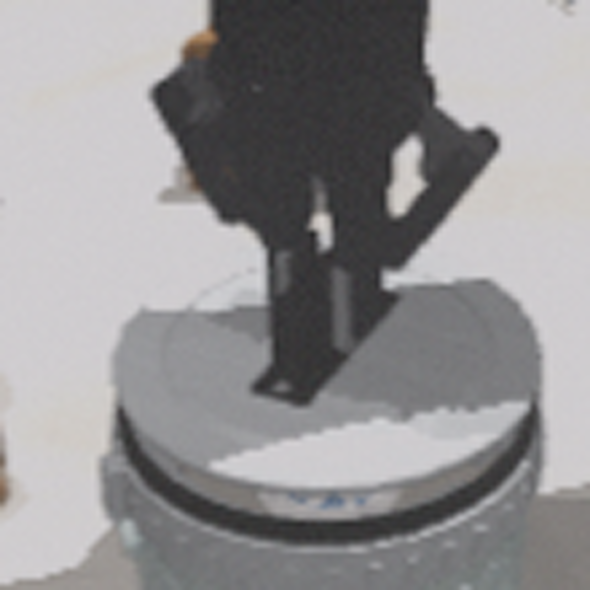

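Call:
{"method": "send_rows", "body": {"motion": [[0,0,0,0.001,0,0.0005,1],[0,0,0,0.002,0,0.0005,1],[0,0,0,0.003,0,0.0005,1],[0,0,0,0.004,0,0.0005,1],[0,0,0,0.005,0,0.0005,1],[0,0,0,0.005,0,0.0005,1]]}}

```text
clock: 12.0
position: [0.6093, 0.1725, 0.1279]
ee_rot: [0.181, 0.684, -0.18, 0.684]
force: [-0.3, 0.9, -3.5]
grip_width: 0.015
```

```bash
python3 g.py .6095 .1723 .125 -29.5
```

```text
t 12.0 pos [0.6093 0.1725 0.1279] phi -29.51 x [ 0.001  0.001 -1.   ] F [-0.26  0.85 -3.52] T [-0.    0.01 -0.03] w 0.015 j [-0.53  0.36  0.27  1.64 -0.1   1.15 -0.75]
rows: [-0.01, 0.01, -0.09, 0.0029, -0.0001, 0.0002] | n rows 0.1
```

Call:
{"method": "send_rows", "body": {"motion": [[0,0,0,0.001,0,0,1],[0,0,0,0.002,0,0,1],[0,0,0,0.003,0,0,1],[0,0,0,0.003,0,0,1]]}}

```text
clock: 12.33
position: [0.6093, 0.1725, 0.1248]
ee_rot: [0.181, 0.684, -0.18, 0.684]
force: [0.2, 0.2, -2.2]
grip_width: 0.015
```

```bash
python3 g.py .6095 .1723 .122 -29.5
```

```text
t 12.33 pos [0.6093 0.1725 0.1248] phi -29.51 x [ 0.001  0.001 -1.   ] F [ 0.24  0.2  -2.23] T [-0.01  0.04 -0.07] w 0.015 j [-0.53  0.36  0.27  1.64 -0.11  1.15 -0.75]
rows: [-0.01, 0.01, -0.08, 0.0028, -0.0, 0.0003] | n rows 0.1
```

Call:
{"method": "send_rows", "body": {"motion": [[0,0,0,0.001,0,0,1],[0,0,0,0.002,0,0,1],[0,0,0,0.003,0,0,1],[0,0,0,0.003,0,0,1]]}}

```text
clock: 12.67
position: [0.6093, 0.1725, 0.1218]
ee_rot: [0.181, 0.684, -0.18, 0.684]
force: [0.3, 0.4, -2.5]
grip_width: 0.015
```

```bash
python3 g.py .6095 .1723 .119 -29.5;  python3 pic.py pb side:205,155,315,265
```

```text
t 12.67 pos [0.6093 0.1725 0.1218] phi -29.5 x [ 0.001  0.001 -1.   ] F [ 0.33  0.41 -2.54] T [-0.03 -0.04 -0.01] w 0.015 j [-0.53  0.37  0.27  1.65 -0.11  1.14 -0.75]
rows: [-0.0, 0.01, -0.09, 0.0028, -0.0001, 0.0003] | n rows 0.1
pics/pb_side_z.png 5.363636363636363
```

View pics/pb_side_z.png

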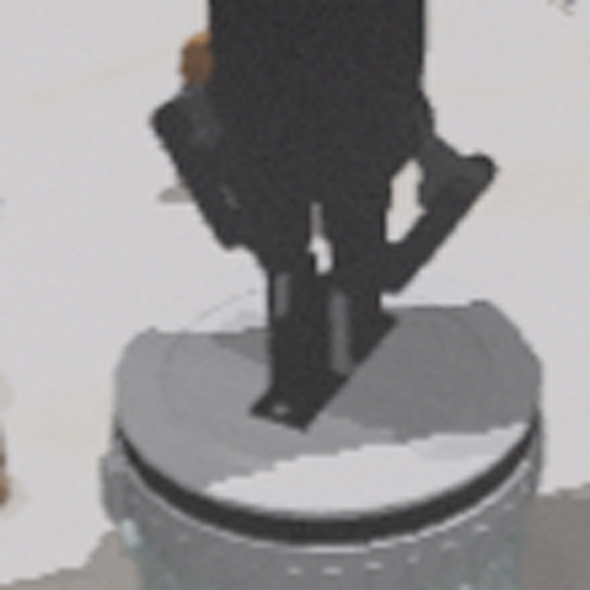

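Call:
{"method": "send_rows", "body": {"motion": [[0,0,0,0.001,0,0,1],[0,0,0,0.002,0,0,1],[0,0,0,0.003,0,0,1],[0,0,0,0.0035,0,0,1],[0,0,0,0.0035,0,0,1]]}}

```text
clock: 13.13
position: [0.6094, 0.1725, 0.1184]
ee_rot: [0.181, 0.684, -0.18, 0.684]
force: [0.1, -0.6, -2.8]
grip_width: 0.015
```

```bash
python3 g.py .6095 .1723 .116 -29.5;  python3 pic.py pc side:205,155,315,265
```

```text
t 13.13 pos [0.6094 0.1725 0.1184] phi -29.51 x [ 0.001  0.001 -1.   ] F [ 0.13 -0.57 -2.77] T [ 0.05 -0.03  0.  ] w 0.015 j [-0.53  0.37  0.27  1.65 -0.11  1.13 -0.75]
rows: [-0.01, 0.01, -0.09, 0.0024, -0.0001, 0.0002] | n rows 0.1
pics/pc_side_z.png 5.363636363636363
```

View pics/pc_side_z.png

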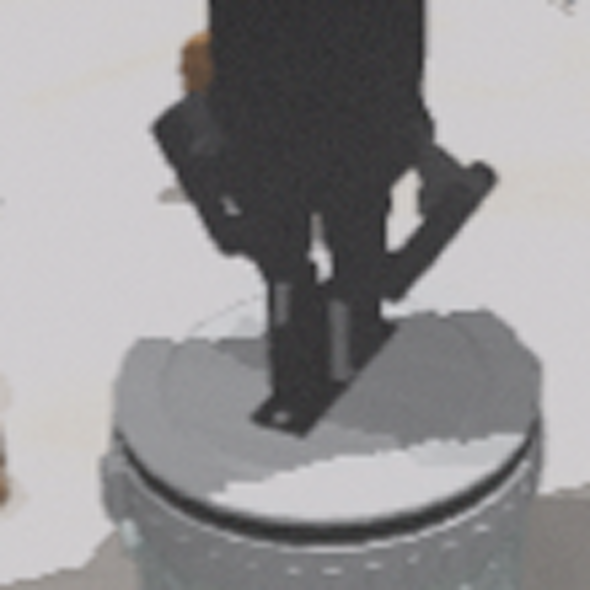

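Call:
{"method": "send_rows", "body": {"motion": [[0,0,0,0.001,0,0,1],[0,0,0,0.002,0,0,1],[0,0,0,0.002,0,0,1]]}}

```text
clock: 13.43
position: [0.6097, 0.1726, 0.1168]
ee_rot: [0.181, 0.683, -0.179, 0.684]
force: [0.2, -0.7, -0.4]
grip_width: 0.0153
```

Call:
{"method": "send_rows", "body": {"motion": [[0,0,0,0.001,0,0,1],[0,0,0,0.002,0,0,1],[0,0,0,0.002,0,0,1]]}}

```text
clock: 13.68
position: [0.6098, 0.1726, 0.1151]
ee_rot: [0.181, 0.683, -0.179, 0.684]
force: [-0.8, 0.0, 1.7]
grip_width: 0.0152
```

```bash
python3 g.py .6095 .1723 .112 -29.5;  python3 pic.py pd side:205,155,315,265
```

```text
t 13.68 pos [0.6098 0.1726 0.1151] phi -29.51 x [ 0.002  0.002 -1.   ] F [-0.85  0.02  1.67] T [-0.23  0.26 -0.04] w 0.0152 j [-0.53  0.37  0.27  1.65 -0.11  1.13 -0.75]
rows: [-0.01, 0.05, -0.14, 0.0031, -0.0004, -0.0001] | n rows 0.1
pics/pd_side_z.png 5.363636363636363
```

View pics/pd_side_z.png

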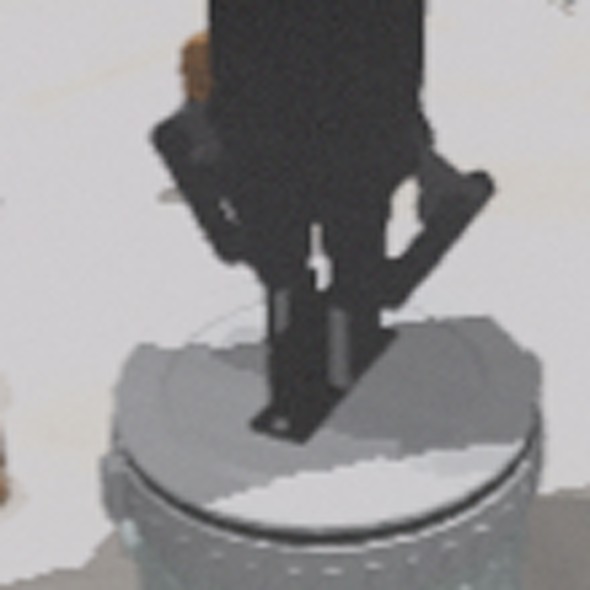

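Call:
{"method": "send_rows", "body": {"motion": [[0,0,0,0.001,0,0,1],[0,0,0,0.002,0,0,1],[0,0,0,0.003,0,0,1],[0,0,0,0.003,0,0,1],[0,0,0,0.003,0,0,1]], "grip_force": 80}}

```text
clock: 14.15
position: [0.6098, 0.1727, 0.1126]
ee_rot: [0.181, 0.683, -0.179, 0.684]
force: [-2.4, 0.4, 6.5]
grip_width: 0.0148
```

```bash
python3 g.py .6095 .1723 .1106 -29.5
```

```text
t 14.15 pos [0.6098 0.1727 0.1126] phi -29.51 x [ 0.002  0.002 -1.   ] F [-2.39  0.39  6.53] T [-0.31  0.61  0.02] w 0.0148 j [-0.53  0.38  0.27  1.65 -0.11  1.12 -0.75]
rows: [-0.01, 0.05, -0.15, 0.002, -0.0005, -0.0001] | n rows 0.1
```

Call:
{"method": "send_rows", "body": {"motion": [[0,0,0,0.001,0,0,1],[0,0,0,0.002,0,0,1],[0,0,0,0.0025,0,0,1],[0,0,0,0.0025,0,0,1]]}}

```text
clock: 14.48
position: [0.6098, 0.1727, 0.1107]
ee_rot: [0.181, 0.683, -0.179, 0.684]
force: [-3.7, 0.1, 9.4]
grip_width: 0.015
```

```bash
python3 g.py .6095 .1723 .1106 -29.5; python3 pic.py pe side:205,155,315,265
```

```text
t 14.48 pos [0.6098 0.1727 0.1107] phi -29.51 x [ 0.002  0.002 -1.   ] F [-3.74  0.14  9.4 ] T [-0.4   0.9  -0.06] w 0.015 j [-0.53  0.38  0.27  1.66 -0.11  1.12 -0.75]
rows: [-0.01, 0.05, -0.16, 0.0001, -0.0005, -0.0001] | n rows 0.0
pics/pe_side_z.png 5.363636363636363
```

View pics/pe_side_z.png

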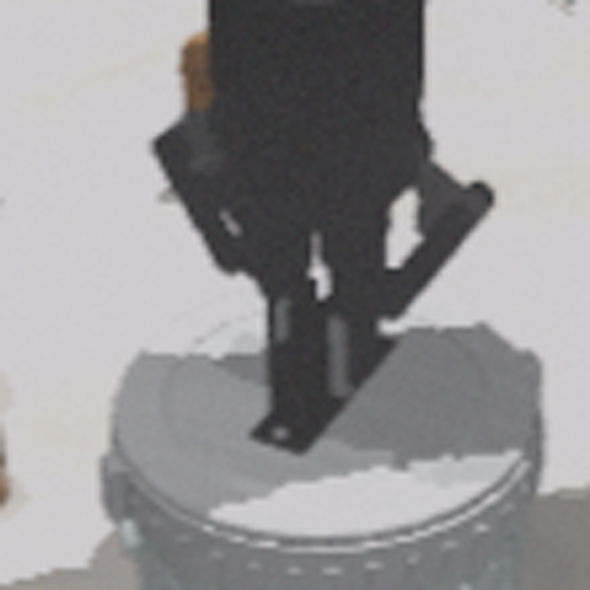

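Call:
{"method": "send_rows", "body": {"motion": [[3,0,0,0.0003,0,0,1],[6,0,0,0.0003,0,0,1],[9,0,0,0.0003,0,0,1],[12,0,0,0.0003,0,0,1],[12,0,0,0.0003,0,0,1]]}}

```text
clock: 14.95
position: [0.6108, 0.1729, 0.111]
ee_rot: [0.252, 0.66, -0.25, 0.662]
force: [-1.5, -0.8, 9.5]
grip_width: 0.0147
```

```bash
python3 g.py .6095 .1723 .1106 -72; python3 pic.py pf side:205,155,315,265
```

```text
t 14.95 pos [0.6108 0.1729 0.111 ] phi -41.6 x [ 0.005  0.002 -1.   ] F [-1.47 -0.78  9.46] T [-0.34  0.56 -0.04] w 0.0147 j [-0.56  0.38  0.3   1.66 -0.12  1.12 -0.95]
rows: [30.4, 0.03, -0.29, 0.0004, -0.0013, -0.0006] | n rows 4.2
pics/pf_side_z.png 5.363636363636363
```

View pics/pf_side_z.png

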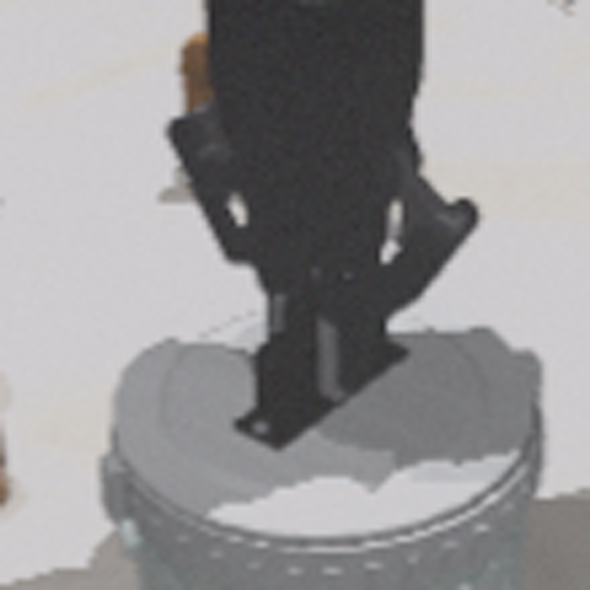

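Call:
{"method": "send_rows", "body": {"motion": [[4,0,0,0.0003,0,0,1],[8,0,0,0.0003,0,0,1],[12,0,0,0.0003,-0.0005,0,1],[16,0,0,0.0003,-0.0005,0,1],[20,0,0,0.0003,-0.001,0,1],[24,0,0,0.0003,-0.001,0,1],[24,0,0,0.0003,-0.001,0,1]]}}

```text
clock: 15.58
position: [0.6108, 0.1722, 0.1109]
ee_rot: [0.385, 0.593, -0.381, 0.595]
force: [0.6, 0.3, 9.4]
grip_width: 0.0146
```

```bash
python3 g.py .6101 .1715 .1106 -72
```

```text
t 15.58 pos [0.6108 0.1722 0.1109] phi -65.66 x [ 0.006  0.002 -1.   ] F [0.58 0.33 9.41] T [-0.28  0.39 -0.14] w 0.0146 j [-0.62  0.39  0.37  1.66 -0.15  1.12 -1.35]
rows: [6.34, -0.01, -0.37, 0.0003, -0.0009, 0.0003] | n rows 0.9
```

Call:
{"method": "send_rows", "body": {"motion": [[2,0,0,0.0003,0,0,1],[4,0,0,0.0003,0,0,1],[4,0,0,0.0003,0,0,1]]}}

```text
clock: 15.83
position: [0.6108, 0.1722, 0.1107]
ee_rot: [0.405, 0.58, -0.401, 0.582]
force: [0.9, -0.7, 10.2]
grip_width: 0.0145
```

```bash
python3 g.py
```

```text
t 15.83 pos [0.6108 0.1722 0.1107] phi -69.56 x [ 0.006  0.003 -1.   ] F [ 0.86 -0.66 10.25] T [-0.37  0.41  0.04] w 0.0145 j [-0.62  0.39  0.38  1.66 -0.16  1.12 -1.41]
```

Call:
{"method": "send_rows", "body": {"motion": [[2,0,0,0.0003,0,0,1],[3,0,0,0.0003,0,0,1],[3,0,0,0.0003,0,0,1]]}}

```text
clock: 16.08
position: [0.6099, 0.1721, 0.1104]
ee_rot: [0.419, 0.57, -0.416, 0.571]
force: [-3.5, -1.7, 11.2]
grip_width: 0.0148
```

```bash
python3 g.py
```

```text
t 16.08 pos [0.6099 0.1721 0.1104] phi -72.42 x [ 0.004  0.002 -1.   ] F [-3.51 -1.68 11.2 ] T [-0.47  0.91  0.64] w 0.0148 j [-0.63  0.39  0.39  1.66 -0.16  1.12 -1.46]
```

Call:
{"method": "send_rows", "body": {"motion": [[1,0,0,0,0,0,1],[2,0,0,0,0,0,1],[2,0,0,0,0,0,1]]}}

```text
clock: 16.33
position: [0.6096, 0.1721, 0.1104]
ee_rot: [0.428, 0.563, -0.426, 0.565]
force: [-4.1, -1.4, 12.2]
grip_width: 0.0147
```

```bash
python3 g.py;  python3 pic.py pg side:205,155,315,265
```

```text
t 16.33 pos [0.6096 0.1721 0.1104] phi -74.22 x [ 0.004  0.001 -1.   ] F [-4.15 -1.42 12.22] T [-0.53  0.96  1.72] w 0.0147 j [-0.64  0.39  0.4   1.66 -0.16  1.12 -1.49]
pics/pg_side_z.png 5.363636363636363
```

View pics/pg_side_z.png

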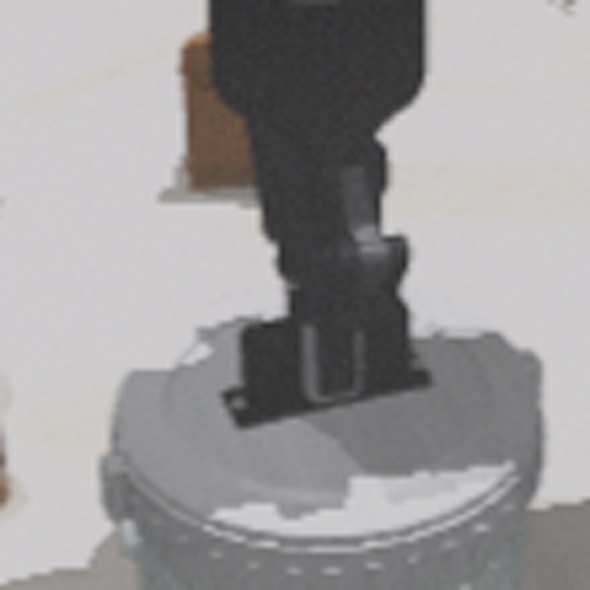

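Call:
{"method": "send_rows", "body": {"motion": [[0,0,0,-0.001,0,0,1],[0,0,0,-0.002,0,0,1],[-0.5,0,0,-0.003,0,0,1],[-1,0,0,-0.0035,0,0,1],[-1,0,0,-0.0035,0,0,1]]}}

```text
clock: 16.8
position: [0.6095, 0.1721, 0.1118]
ee_rot: [0.424, 0.566, -0.422, 0.567]
force: [0.8, -0.3, 3.7]
grip_width: 0.0144
```

```bash
python3 g.py
```

```text
t 16.8 pos [0.6095 0.1721 0.1118] phi -73.45 x [ 0.003  0.002 -1.   ] F [ 0.79 -0.34  3.69] T [-0.24 -0.16  1.31] w 0.0144 j [-0.63  0.39  0.4   1.66 -0.16  1.12 -1.48]
```

Call:
{"method": "send_rows", "body": {"motion": [[0,0,0,-0.001,0,0,1],[0,0,0,-0.0015,0,0,1],[0,0,0,-0.0015,0,0,1]]}}

```text
clock: 17.05
position: [0.6095, 0.172, 0.1129]
ee_rot: [0.424, 0.566, -0.422, 0.567]
force: [4.0, 1.2, 1.2]
grip_width: 0.0148
```

```bash
python3 g.py
```

```text
t 17.05 pos [0.6095 0.172  0.1129] phi -73.5 x [ 0.003  0.002 -1.   ] F [3.98 1.21 1.24] T [-0.05 -0.67  1.29] w 0.0148 j [-0.63  0.39  0.4   1.66 -0.16  1.13 -1.48]
```

Call:
{"method": "send_rows", "body": {"motion": [[0,0,0,-0.0005,0,0,0.6],[0,0,0,-0.0005,0,0,0.4],[0,0,0,-0.0005,0,0,0.1],[0,0,0,-0.0005,0,0,-0.2],[0,0,0,-0.0005,0,0,-0.2]], "grip_force": 40}}

```text
clock: 17.47
position: [0.6083, 0.1715, 0.1129]
ee_rot: [0.424, 0.567, -0.423, 0.566]
force: [0.3, 0.2, 0.8]
grip_width: 0.0508
```

```bash
python3 g.py;  python3 pic.py ph side:205,155,315,265
```

```text
t 17.47 pos [0.6083 0.1715 0.1129] phi -73.58 x [-0.     0.001 -1.   ] F [0.3  0.19 0.77] T [-0.03 -0.07  0.  ] w 0.0508 j [-0.63  0.38  0.4   1.66 -0.16  1.13 -1.48]
pics/ph_side_z.png 5.363636363636363
```

View pics/ph_side_z.png

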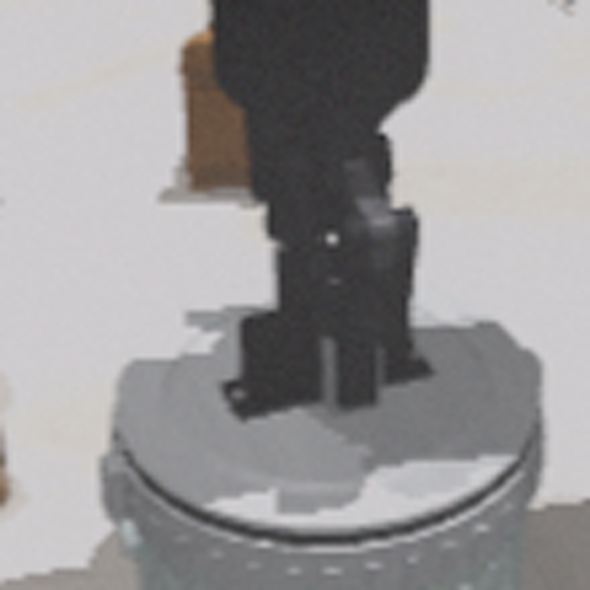

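Call:
{"method": "send_rows", "body": {"motion": [[0,0,0,-0.01,0,0,-0.2],[0,0,0,-0.03,0,0,-0.3],[0,0,0,-0.06,0,0,-0.4],[0,0,0,-0.1,0,0,-0.4],[0,0,0,-0.13,0,0.02,-0.4],[0,0,0,-0.15,-0.02,0.06,-0.4],[0,0,0,-0.15,-0.03,0.1,-0.4],[0,0,0,-0.15,-0.03,0.14,-0.4]]}}

```text
clock: 18.18
position: [0.6184, 0.0321, 0.267]
ee_rot: [0.425, 0.566, -0.421, 0.568]
force: [1.3, -0.7, -0.5]
grip_width: 0.0595
```

Call:
{"method": "send_rows", "body": {"motion": [[0,0,0,0,0,0.04,-0.4],[0,0,0,0,0,0.08,-0.4],[0,0,0,0,0,0.12,-0.4],[0,0,0,0,0,0.14,-0.4],[0,0,0,0,0,0.14,-0.4]]}}

```text
clock: 18.6
position: [0.6579, -0.1094, 0.2639]
ee_rot: [0.425, 0.563, -0.426, 0.566]
force: [0.1, -0.9, 0.1]
grip_width: 0.0602
```

```bash
python3 g.py;  python3 pic.py pi side:205,155,345,275 top:195,165,335,270
```

```text
t 18.6 pos [ 0.6579 -0.1094  0.2639] phi -74.08 x [ 0.002 -0.003 -1.   ] F [ 0.06 -0.85  0.12] T [-0.06  0.05  0.03] w 0.0602 j [-0.29  0.38  0.56  1.39 -0.19  1.43 -1.03]
pics/pi_side_z.png 4.916666666666667
pics/pi_top_z.png 5.619047619047619
```

View pics/pi_side_z.png

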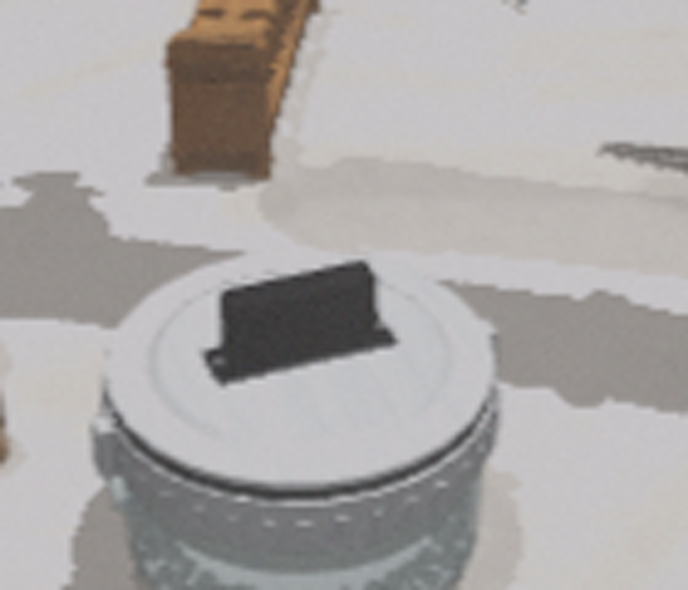

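View pics/pi_top_z.png

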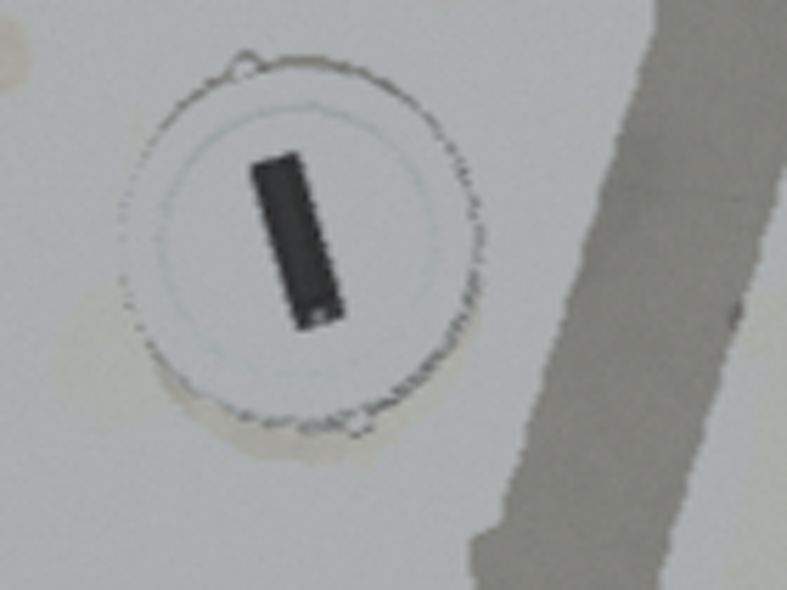

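```bash
cat > fin.py <<'E'
from h import *
from scipy.optimize import minimize
S=8
im={'top':cv2.imread('pics/pi_top.png'),'side':cv2.imread('pics/pi_side.png')}
bx={'top':(232,185,264,230),'side':(240,202,292,238)}
M={k:cv2.GaussianBlur((cv2.resize(im[k][b[1]:b[3],b[0]:b[2]],None,fx=S,fy=S,interpolation=cv2.INTER_CUBIC).max(2)<100).astype(np.float32),(0,0),3) for k,b in bx.items()}
def cost(v,tops=None):
    c=np.array(v[:3])*.01;a=np.radians(v[3]);x=np.array([np.cos(a),np.sin(a),0]);y=np.array([-x[1],x[0],0]);k=np.array([0,0,1])
    t=0
    for n,b in bx.items():
        m=np.zeros_like(M[n])
        for L,h0,h1 in((.033,.016,-.014),(.041,-.014,-.018)):
            P=np.array([c+s*L*x+q*.008*y+h*k for s in(1,-1) for q in(1,-1) for h in(h0,h1)])
            h=cv2.convexHull((((proj(n,P)-[b[0]-.5,b[1]-.5])*S-.5)*16).round().astype(np.int32));cv2.fillConvexPoly(m,h,1.,shift=4)
        m=cv2.GaussianBlur(m,(0,0),3);t+=((m-M[n])**2).sum()/S**2
    return t
v0=[60.9,17.1,12.0,17]
r=minimize(cost,v0,method='Nelder-Mead',options=dict(initial_simplex=[v0]+[[v0[j]+(d if i==j else 0) for j in range(4)] for i,d in enumerate([.4,.4,.4,3])],maxiter=800))
print(r.x.round(3),r.fun)
for z in(11.5,11.9,12.2,12.6):
    q=minimize(lambda w:cost([w[0],w[1],z,w[2]]),[60.9,17.1,17],method='Nelder-Mead',options=dict(initial_simplex=[[60.9,17.1,17],[61.3,17.1,17],[60.9,17.5,17],[60.9,17.1,20]]));print(z,q.x.round(2),q.fun)
E
python3 fin.py
```

```text
[60.873 17.131 11.638 18.319] 78.1357421875
11.5 [60.92 17.01 18.03] 81.19664764404297
11.9 [60.81 17.34 18.67] 94.5757827758789
12.2 [60.8  17.51 20.28] 155.71170043945312
12.6 [60.81 17.73 26.22] 259.60986328125
```

View pics/pi_top.png

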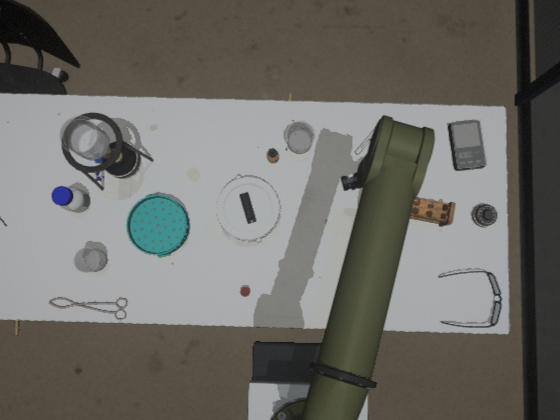

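```bash
python3 -c "
from ov import *
im=cv2.imread('pics/pi_side.png')
c=[.6088,.1711]
for i,(b,f) in enumerate(((.1195,4.5),(.1217,6.7))):
    cu=[(circ(c,.082,.088+f/1000),(0,0,255)),(circ(c,.082,.0925+f/1000),(0,255,0)),(circ(c,.084,.088),(255,0,255))]
    a=np.radians(18.2);x=np.array([np.cos(a),np.sin(a),0]);y=np.array([-x[1],x[0],0])
    cu.append((np.array([[*c,b+.016]+0*x+0]) if 0 else np.array([np.array([*c,b+.016])+s*.033*x+q*.008*y for s,q in((1,1),(1,-1),(-1,-1),(-1,1),(1,1))]),(0,255,255)))
    ov(im,'side',(215,200,315,270),cu,f'pics/f{i}.png')
"
```

```text
(no output)
```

View pics/f0.png

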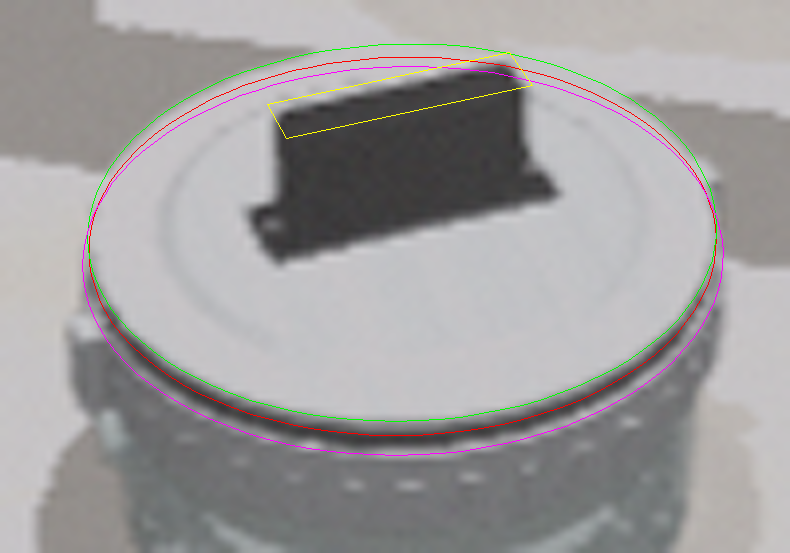

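View pics/f1.png

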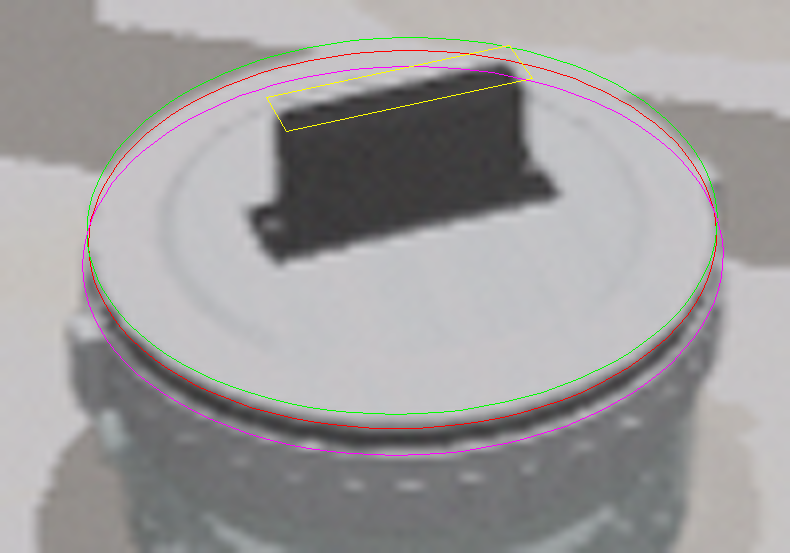

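```bash
python3 - <<'E'
from h import *
for n in('pb','pc','pd','pe','pg','ph','pi'):
    im=cv2.imread(f'pics/{n}_side.png').max(2).astype(float)
    print(n,end=' ')
    for cols in(slice(248,256),slice(258,268),slice(270,280)):
        p=im[246:263,cols].mean(1);print(p.astype(int),end='')
    print()
E
```

```text
pb [205 204 187 141  91  59  56  57  74 115 137 123 123 122 122 121 121][206 205 206 199 154 110  60  56  56  58 101 161 123 123 128 140 122][206 205 199 169 117  76  56  55  63  99 141 139 124 126 134 123 123]
pc [205 206 205 197 162 106  67  56  74 118 137 124 123 123 125 121 121][206 206 205 205 203 179 123  67  57  59 101 164 124 123 128 140 122][205 205 206 204 185 137  87  57  63 101 147 140 124 127 134 122 122]
pd [188 203 205 205 202 181 131  84  77 122 142 124 122 122 125 122 121][205 205 205 205 205 205 197 141  92  59 101 164 122 123 128 140 122][205 205 205 205 204 194 159 100  74 108 148 140 124 126 134 122 123]
pe [160 163 187 205 205 205 200 172 136 147 154 124 123 123 127 121 121][205 205 205 205 205 205 205 204 191 132 125 169 123 124 128 140 122][205 205 205 205 205 205 204 188 152 142 162 139 124 126 134 123 122]
pg [156 151 157 191 204 203 199 175 138 147 152 122 121 122 124 120 119][156 163 159 152 172 190 204 203 194 133 130 165 122 121 127 140 121][199 198 201 204 204 203 203 195 159 144 160 138 123 126 132 121 120]
ph [161 193 205 205 203 184 138  90  76 124 147 122 121 121 126 120 120][162 150 148 153 177 204 199 154 108  58 101 162 122 122 127 140 120][190 193 198 204 204 200 171 117  79 104 151 139 123 126 133 122 121]
pi [197 198 198 197 196 178 132  89  76 119 142 119 118 118 121 115 116][197 197 197 197 197 197 192 149 105  61  99 157 117 119 122 135 117][197 197 197 198 197 193 166 114  79 103 146 134 118 121 128 117 117]
```

```bash
python3 -c "
from bench import *;print(sign_off());print(get_obs()['clock'])"
```

```text
the job is handed in; nothing more can be done
None
the job is handed in; nothing more can be done
```

The petri dish stands upright on the plate inside the jar, and the lid is on and locked. I handed the job in at about 18.7 s of the 70 s allowed. No verdict is reported, so the result below rests on my own checks.

**Dish:** it was set down near the plate's centre. The side view after release showed it upright.

**Lid:**
- The lugs dropped straight into the notches at the collar angle I measured from the pictures. No search was needed.
- I pushed the lid down with about 12 N on the ring, roughly 1 mm above the collar.
- I turned it clockwise about 43°. The torque then rose to 1.7 N·m, which I took as the stop. After that I let it rise and let go.

**Last checks:**
- The bar stands at 18.3°, against 18.0° expected when locked. The lid's axis is within 1 mm of the jar's.
- The flange edge in the side view is about 3.8 mm above where it was when pushed down. That puts it roughly 4.5 to 5 mm above the collar, lower than a lid merely resting on the ring, so I judged it locked.
- The beaker, dropper bottle and stopper look unmoved in the last top picture. I compared them by eye only.

**What disagreed or came close:**
- A two-view fit of the bar gave its height as 116.4 mm, below the 118.7 to 120.4 mm allowed. I trusted the flange-edge comparison more, because the fit assumes an outline for the bar's feet that I guessed.
- On the way to the lid, joint 2 read -0.3006 rad for a moment, a hair past its -0.3 limit.

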